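# Put the scale's check weights back into their stand and cover it

### The job

The scale check is finished: put the three brass knob-topped weights back into the wooden stand, each fully down in the pocket that was bored for its size. When all three are in, put the wooden cover squarely over the stand so that it sits all the way down on the plinth. Leave the two sample discs lying where they are.

Things in the scene. Friction and masses are not known exactly. Their poses are not given: they have to be found in the camera images.
- weight_large: The large one of three brass check weights of one shape: round body with a small knob on top. 30 mm across the body, 34 mm tall over all; the side is straight up to 21 mm, above that it narrows to the knob; about 200 g. Stands upright on the worktop. Origin: centre of its underside; z up along its axis.
- weight_medium: The medium one of three brass check weights of one shape: round body with a small knob on top. 24 mm across the body, 27 mm tall over all; the side is straight up to 16 mm, above that it narrows to the knob; about 100 g. Stands upright on the worktop. Origin: centre of its underside; z up along its axis.
- weight_small: The small one of three brass check weights of one shape: round body with a small knob on top. 19 mm across the body, 22 mm tall over all; the side is straight up to 13 mm, above that it narrows to the knob; about 50 g. Stands upright on the worktop. Origin: centre of its underside; z up along its axis.
- insert_large: Light wooden insert block with the large round pocket, for the large weight: 66 x 57 x 11 mm (x, y, z), fixed in the stand. Pocket central, 37 mm across, 6 mm deep, grey felt floor, countersunk at 45 degrees to a 44 mm mouth. Origin: centre of its underside, z up; pocket floor 5 mm, block top 11 mm above it. The inserts sit 58 mm apart along the stand, in any order.
- insert_medium: Light wooden insert block with the medium round pocket, for the medium weight: 66 x 57 x 11 mm (x, y, z), fixed in the stand. Pocket central, 29 mm across, 6 mm deep, grey felt floor, countersunk at 45 degrees to a 36 mm mouth. Origin: centre of its underside, z up; pocket floor 5 mm, block top 11 mm above it. The inserts sit 58 mm apart along the stand, in any order.
- insert_small: Light wooden insert block with the small round pocket, for the small weight: 66 x 57 x 11 mm (x, y, z), fixed in the stand. Pocket central, 23.4 mm across, 6 mm deep, grey felt floor, countersunk at 45 degrees to a 30.4 mm mouth. Origin: centre of its underside, z up; pocket floor 5 mm, block top 11 mm above it. The inserts sit 58 mm apart along the stand, in any order.
- stand: Wooden stand of the weight set, fixed to the worktop, left or right of the cover: dark plinth 112 x 220 x 6 mm (x, y, z), on it a frame 76 x 184 mm outside, rim 16 mm above the worktop, holding the three inserts in a row along y (tops 17 mm above the worktop). Origin: centre of the plinth's underside; x across the row, z up.
- cover: Loose wooden lift-off cover, open below: outside 100 x 208 x 52 mm, inside 88 x 196 x 46 mm (x, y, z), 0.3 kg. Goes over the frame with 6 mm room all round, rim on the plinth; either way round fits. Brass bar handle on top: 12 mm wide (x), 76 mm long (y), 12 mm high, centre line 78 mm above the rim, 20 mm of air under it. Origin: centre of the rim plane (underside), z up.
- gold_disc: Loose gold-coloured sample disc lying flat among the weights, 24 mm across, 8 mm high, no knob; not part of the weight set. Origin: centre of its underside.
- silver_disc: Loose silver-coloured sample disc lying flat among the weights, 21 mm across, 8 mm high, no knob; not part of the weight set. Origin: centre of its underside.
Not all that is in view belongs to the job. Leave any pink or purple look-alike of the weight_large alone.

How it is judged:
On the way:
1. all three weights stand fully down in their own pockets while the cover is still off the stand (horizontal distance between weight_large and insert_large below 0.005 m and z of weight_large in the frame of insert_large between 0.003 and 0.0075 m and angle between each of weight_large, weight_medium, weight_small's own z axis and vertical below 0.12 rad and horizontal distance between weight_medium and insert_medium below 0.005 m and z of weight_medium in the frame of insert_medium between 0.003 and 0.0075 m and horizontal distance between weight_small and insert_small below 0.005 m and z of weight_small in the frame of insert_small between 0.003 and 0.0075 m and horizontal distance between cover and stand above 0.1 m), for 0.2 s.
At the end, for the whole second after the job is handed in: Each weight upright (0.12 rad) in the pocket of its own size, within 5 mm of its centre and 2.5 mm of its floor; the cover over the stand, centred within 9 mm, its rim within 2.5 mm of the plinth, level within 0.04 rad, in line within 0.15 rad (either way round); all at rest (horizontal distance between weight_large and insert_large below 0.005 m and z of weight_large in the frame of insert_large between 0.003 and 0.0075 m and angle between each of weight_large, weight_medium, weight_small's own z axis and vertical below 0.12 rad and horizontal distance between weight_medium and insert_medium below 0.005 m and z of weight_medium in the frame of insert_medium between 0.003 and 0.0075 m and horizontal distance between weight_small and insert_small below 0.005 m and z of weight_small in the frame of insert_small between 0.003 and 0.0075 m and x of cover in the frame of stand between -0.009 and 0.009 m and y of cover in the frame of stand between -0.009 and 0.009 m and z of cover in the frame of stand between 0.003 and 0.0085 m and angle between cover's own z axis and vertical below 0.04 rad and angle between the y axis of cover and the y axis of stand, either way round below 0.15 rad and linear speed of each of cover, weight_large, weight_medium, weight_small below 0.02 m/s); the robot touches nothing.
It fails at once if a sample disc is pushed or carried more than 30 mm from its place (distance of any of gold_disc, silver_disc from where it was at the start of the episode above 0.03 m).
It also fails if it takes over 99 s, if anything falls off the work surface, if the arm or the gripper's body presses on something with over 40 N, if the wrist force passes 120 N, or if a joint passes its speed limit or range.

### The arm

A 7-joint arm with a two-finger parallel gripper is mounted at the origin on a cart in front of the work surface, level with it; the furniture and walls round the work are solid. World frame = base frame: x ahead of the robot, y to its left, z up, the work surface at z = 0. Lengths are in m, angles in rad, forces in N, time in s.
With the tool pointing down it reaches from about 0.4 to 0.85 m from the base axis. Payload 4.5 kg.
Tool frame: the origin (TCP) lies at the very end of the fingers, on their centre line; the grasp point (between the pads) lies 19 mm behind it; z points along the fingers, x is the direction in which the jaws open and shut, and the axes are right-handed (so a half turn about z gives the same grasp; the last joint's range is limited). The gripper opens to 88 mm and grips with 3 to 60 N. Pads are 18 mm wide; open, the fingers measure 123 mm over their backs; the gripper's body (75 mm by 187 mm) begins 45 mm behind the grasp point.
Start: joints at [-1.185, 0.689, -0.195, 1.565, 0.157, 0.902, -0.215], TCP at [0.215, 0.587, 0.239] pointing down, gripper open.
Joint ranges: [-3.01, 3.01], [-0.46, 2.08], [-1.47, 1.51], [0.13, 2.56], [-1, 4.14], [0.04, 2.09], [-2.66, 2.66]. Speed limits (rad/s): [2.57, 2.57, 3.14, 3.14, 3.14, 3.14, 3.14].

### API

Orientations are given as a unit quaternion [x, y, z, w].
In Python, from plant import * gives the robot as it stands.
- The arm moves only by the tool apply_moves, never from a script. Its argument "series" is a list of rows, each an object of numbers: "x", "y", "z": the shift along the tool's x, y, z in units of 80 cm (1.0 is 80 cm); "wx", "wy", "wz": the turn, a rotation vector about the tool's x, y, z in units of pi rad (1.0 is pi rad); "fingers": the opening, from -1 (shut) to 1 (fully open), so that 0 is half open. In form: [{"x": .., "y": .., "z": .., "wx": .., "wy": .., "wz": .., "fingers": ..}, ...]. A call has 1 to 8 rows; each row shifts and turns the pose as measured when the row begins, along the tool's axes as they then stand; what a row does not reach is not made up. A row lasts 1/8 s, in which the tool goes at most 62.5 mm and 10.7 degrees, less where a joint would pass 70% of its speed; a pose out of reach is approached as far as the arm can. A call with a number of a shift or a turn outside -1 to 1 is refused whole. A call with a gripper value outside its range is refused whole. The fingers move at their own pace and stop on an object; "force" is the grip in N (left out, the last holds). Time passes only in rows, so rows that do not move let the fingers close. It gives the time, the measured TCP pose, the force and the opening at its end, in the units of the state.
- get_state(): the state, without advancing time (a new reading comes with each control period).
- snapshot(name): name is "scene" or "top" or "wrist"; returns (picture, depth): 384x512x3 uint8, red, green, blue; 384x512 float32, m along the optical axis (not along the pixel's ray), 0 where there is no reading.
- camera_model(name): a dict with "camera_matrix" (3x3 intrinsics, pixels), "world_from_camera" (4x4, takes a point from camera to world coordinates). Camera axes: x right, y up, looking along -z (the intrinsics and any distortion apply to the point x, -y, -z); pixel columns grow to the right and rows downward; lengths in m; the calibration is good to about 2 mm. The wrist camera is an equidistant fisheye: a pixel r from the principal point sees the ray r / f radians off the axis. A picture is of the moment at which its call begins: read the wrist's pose just before it. camera_model takes no time and is no camera call; for the wrist camera it gives the pose at the moment of the call.
- finish_job(): hands the job in, once; it reports no verdict.
The state is a dict: "clock": time; "q": joint angles; "qd": joint speeds; "joint_torque": joint torques, N m; "tool_pos": TCP position; "eef_rot": TCP orientation; "contact_force": force on the tool from outside, world axes, zero at the start; "moment": the same for the moment, N m; "opening": opening from 0.0 (shut) to 1.0 (fully open).
Only numpy, scipy, OpenCV 4.12 (cv2) and the standard library are available. Lean on these libraries where they do the work, as an engineer would, in place of code of your own. Each camera call takes 0.05 s, during which the arm holds its last target. There are 200 camera calls.

## Working session

There is one attempt and no reset: what is moved stays moved. The work goes in short steps, Python scripts to look and compute and a tool call to move; the robot and the scene stay as the last step left them, time stands still between calls to the robot, and variables do not carry over. Pictures are saved under pics/ and viewed, about 12 in all and at most 16, crops included, and the job is handed in when it is done.

Besides the shell and the picture viewer there is one more tool, called as a command line: name --argument value ..., lists and objects as JSON in quotes. apply_moves: Moves the arm, as the interface text tells. Its arguments: {"type":"object","properties":{"series":{"type":"array","items":{"type":"object","properties":{"x":{"type":"number"},"y":{"type":"number"},"z":{"type":"number"},"wx":{"type":"number"},"wy":{"type":"number"},"wz":{"type":"number"},"fingers":{"type":"number"}}}},"force":{"type":"number"}},"required":["series"]}

```bash
mkdir -p pics
cat > h.py <<'E'
from plant import *
import numpy as np, cv2
from scipy.spatial.transform import Rotation as R
def save(n,im): cv2.imwrite(f'pics/{n}.png',cv2.cvtColor(im,cv2.COLOR_RGB2BGR))
def ray(m,u,v,fish=False):
    K=np.array(m['camera_matrix']);T=np.array(m['world_from_camera'])
    a=(u-K[0,2])/K[0,0];b=(v-K[1,2])/K[1,1]
    if fish:
        r=np.hypot(a,b);s=np.sin(r)/r if r>1e-9 else 1;d=np.array([a*s,-b*s,-np.cos(r)])
    else: d=np.array([a,-b,-1])
    return T[:3,3],T[:3,:3]@d
def onz(m,u,v,z,fish=False):
    o,d=ray(m,u,v,fish);return o+d*(z-o[2])/d[2]
def pts(m,dep):
    K=np.array(m['camera_matrix']);T=np.array(m['world_from_camera'])
    v,u=np.indices(dep.shape)
    P=np.stack([(u-K[0,2])/K[0,0]*dep,-(v-K[1,2])/K[1,1]*dep,-dep],-1)
    return P@T[:3,:3].T+T[:3,3]
E
python3 - <<'E'
from h import *
s=get_state();print(s['clock'],s['tool_pos'],s['eef_rot'],s['opening'])
for n in ['top','scene']:
    m=camera_model(n);im,d=snapshot(n);save(n+'0',im);np.savez(n+'0.npz',im=im,d=d,K=m['camera_matrix'],T=m['world_from_camera']);print(n,m)
print(camera_model('wrist'))
E
```

```text
0.0 [0.21516937 0.5860982  0.23789515] [ 8.19886123e-01  5.72525851e-01 -7.32452328e-04  5.99553086e-04] 0.9967682618462262
top {'camera_matrix': array([[392.38942149,   0.        , 256.03996368],
       [  0.        , 392.38942149, 190.33549241],
       [  0.        ,   0.        ,   1.        ]]), 'world_from_camera': array([[ 0.01572056,  0.98886149, -0.14800611,  0.4395783 ],
       [-0.99972367,  0.01813235,  0.01495994,  0.00962587],
       [ 0.01747701,  0.14773003,  0.98887329,  0.89438406],
       [ 0.        ,  0.        ,  0.        ,  1.        ]])}
scene {'camera_matrix': array([[388.7967993 ,   0.        , 254.38979962],
       [  0.        , 388.7967993 , 190.74372738],
       [  0.        ,   0.        ,   1.        ]]), 'world_from_camera': array([[-0.70517935,  0.46591727, -0.53445596,  0.05638896],
       [-0.70900028, -0.45658795,  0.53744399,  0.53660396],
       [ 0.00637828,  0.75792383,  0.65231188,  0.68116465],
       [ 0.        ,  0.        ,  0.        ,  1.        ]])}
{'camera_matrix': array([[297.31863964,   0.        , 249.24999763],
       [  0.        , 297.31863964, 197.35408038],
       [  0.        ,   0.        ,   1.        ]]), 'world_from_camera': array([[ 0.34387251, -0.89662431, -0.27895615,  0.14232788],
       [ 0.93901553,  0.32795692,  0.10341222,  0.6133917 ],
       [-0.00123631, -0.29750478,  0.95471953,  0.3841912 ],
       [ 0.        ,  0.        ,  0.        ,  1.        ]])}
```

View pics/top0.png

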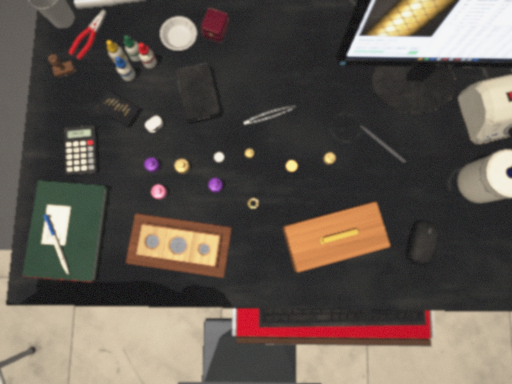

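View pics/scene0.png

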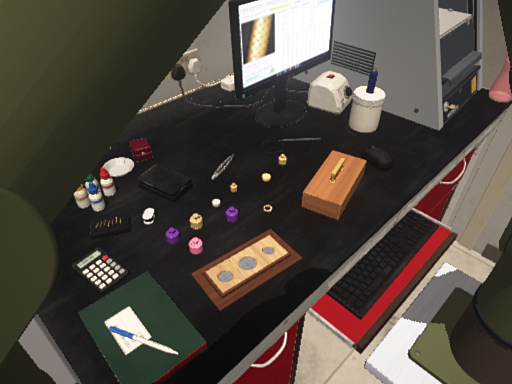

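Run:
```python
from h import *
s=np.load('scene0.npz');t=np.load('top0.npz')
a=cv2.resize(s['im'][140:260,150:310],(800,600),interpolation=cv2.INTER_CUBIC);save('c_scene',a)
im=t['im'];m=dict(camera_matrix=t['K'],world_from_camera=t['T']);P=pts(m,t['d'])
hsv=cv2.cvtColor(im,cv2.COLOR_RGB2HSV)
def blobs(mask,lab,amin=15,amax=8000):
    n,l,st,c=cv2.connectedComponentsWithStats(mask.astype(np.uint8))
    for i in range(1,n):
        if amin<st[i,4]<amax and 60<c[i][0]<430 and 130<c[i][1]<300:
            z=P[...,2][l==i]; zz=np.percentile(z,[10,50,95])
            print(lab,c[i].round(1),st[i,2:],zz.round(3),onz(m,*c[i],zz[1])[:2].round(4),'med',np.median(P[l==i],axis=0).round(4))
H,S,V=hsv[...,0],hsv[...,1],hsv[...,2]
blobs((V>90)&(H>12)&(H<35)&(S>50),'gold')
blobs((V>110)&(S<50),'grey')
# cover / plinth by height
z=P[...,2]
for lab,mk in [('cover',(z>.045)&(z<.062)&(H<25)&(S>60)),('stand',(z<.03)&(S>60)&(H<20)&(V>50))]:
    mk=cv2.morphologyEx(mk.astype(np.uint8),cv2.MORPH_OPEN,np.ones((3,3)))
    mk[:195]=0;mk[295:]=0;mk[:,:118]=0;mk[:,420:]=0
    if lab=='stand':mk[:,240:]=0
    Q=P[mk>0];print(lab,len(Q),np.percentile(Q[:,2],[5,50,95]))
    r=cv2.minAreaRect(Q[:,:2].astype(np.float32)*1000);print(r)
```

```text
gold [248.8 152.6] [11 10 86] [0.    0.015 0.023] [0.6587 0.0143] med [0.6587 0.0139 0.0147]
gold [329.1 157.8] [ 13  13 133] [0.    0.018 0.03 ] [ 0.6492 -0.17  ] med [ 0.6486 -0.1698  0.0181]
gold [181.  165.3] [ 16  16 196] [0.001 0.023 0.035] [0.6239 0.1668] med [0.6235 0.1664 0.0234]
gold [291.1 165.4] [ 13  14 141] [-0.     0.007  0.011] [ 0.6322 -0.0839] med [ 0.6325 -0.0837  0.0073]
gold [252.8 202.8] [ 12  12 101] [-0.001  0.001  0.007] [0.5443 0.0031] med [0.5438 0.0028 0.0014]
gold [335.8 236.4] [ 108   71 4577] [0.051 0.053 0.08 ] [ 0.4691 -0.1752] med [ 0.4689 -0.1736  0.0531]
gold [178.5 244.9] [  85   43 2247] [0.015 0.018 0.02 ] [0.4459 0.1655] med [0.4451 0.1628 0.0178]
grey [ 78.7 133.2] [ 24  10 187] [0.011 0.014 0.017] [0.6969 0.4066] med [0.6968 0.4063 0.0137]
grey [ 78.6 156.3] [ 30  32 727] [0.012 0.014 0.017] [0.6424 0.4021] med [0.6424 0.4028 0.0142]
grey [218.5 156.7] [12 11 95] [0.    0.008 0.011] [0.6492 0.0842] med [0.6498 0.0849 0.0084]
grey [151.9 240.9] [ 12  12 111] [0.01  0.012 0.015] [0.4539 0.2257] med [0.4537 0.2255 0.0122]
grey [178.  244.9] [ 15  15 185] [0.011 0.012 0.015] [0.4461 0.1676] med [0.4458 0.1674 0.0125]
grey [203.8 248.7] [ 9  9 66] [0.011 0.012 0.014] [0.4385 0.1101] med [0.438  0.1098 0.0123]
cover 4299 [0.05058871 0.05300743 0.05534131]
((469.3887634277344, -179.20562744140625), (100.22460174560547, 208.5115966796875), 15.966509819030762)
stand 4018 [0.00108438 0.00847768 0.0194713 ]
((446.3431396484375, 168.86585998535156), (227.26980590820312, 118.03633880615234), 82.57849884033203)
```

View pics/c_scene.png

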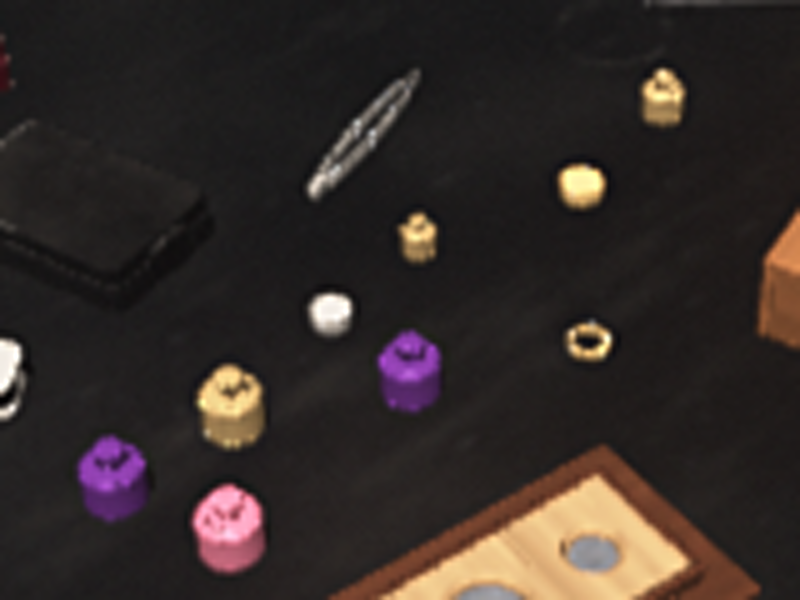

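Named by top pixels: brass with knob are large (181,165), small (249,153) and medium (329,158), with heights of about 35, 23 and 30 mm and matching diameters. The knobless discs, gold (291,165) and silver (218,157), stay where they are. Purple, pink and the ring at (253,203) are not part of the job. The crop confirms the knobs. Pockets by felt size: medium (152,241), large (178,245), small (204,249).

```bash
cat >> h.py <<'E'
def th():
    r=R.from_quat(get_state()['eef_rot']).as_matrix();return np.degrees(np.arctan2(r[1,0],r[0,0])),r
def plan(tgt,deg,n=8,step=.06,turn=10.0):
    s=get_state();p=np.array(s['tool_pos']);t,r=th()
    down=R.from_matrix(r).as_rotvec();print('t',s['clock'],'at',p.round(4),'th',round(t,2),'tilt',np.degrees(np.arccos(-r[2,2])).round(2),'F',np.round(s['contact_force'],1),'open',round(s['opening'],3))
    tgt=np.array(tgt)
    for i in range(n):
        d=tgt-p;L=np.linalg.norm(d);d=d*min(1,step/max(L,1e-9))
        w=np.clip(t-deg,-turn,turn);c,q=np.cos(np.radians(t)),np.sin(np.radians(t))
        print(f"x {(c*d[0]+q*d[1])/.8:.4f} y {(q*d[0]-c*d[1])/.8:.4f} z {-d[2]/.8:.4f} wz {w/180:.4f}")
        p=p+d;t-=w
        if L<=step and abs(t-deg)<.1:break
E
python3 -c "
from h import *
plan([.620,.167,.13],-7.6)"
```

```text
t 0.1 at [0.2152 0.5862 0.238 ] th 69.85 tilt 0.09 F [ 0.3 -0.1 -0.6] open 1.0
x -0.0322 y 0.0664 z 0.0137 wz 0.0556
x -0.0201 y 0.0709 z 0.0137 wz 0.0556
x -0.0075 y 0.0734 z 0.0137 wz 0.0556
x 0.0053 y 0.0736 z 0.0137 wz 0.0556
x 0.0180 y 0.0715 z 0.0137 wz 0.0556
x 0.0302 y 0.0673 z 0.0137 wz 0.0556
x 0.0414 y 0.0610 z 0.0137 wz 0.0556
x 0.0514 y 0.0529 z 0.0137 wz 0.0414
```

apply_moves --series '[{"x": -0.032,"y": 0.066,"z": 0.005,"wz": 0.0556,"fingers": 0.3},{"x": -0.02,"y": 0.071,"z": 0.005,"wz": 0.0556,"fingers": 0.3},{"x": -0.0075,"y": 0.073,"z": 0.005,"wz": 0.0556,"fingers": 0.3},{"x": 0.005,"y": 0.0735,"z": 0.01,"wz": 0.0556,"fingers": 0.3},{"x": 0.018,"y": 0.0715,"z": 0.014,"wz": 0.0556,"fingers": 0.3},{"x": 0.03,"y": 0.067,"z": 0.014,"wz": 0.0556,"fingers": 0.3},{"x": 0.041,"y": 0.061,"z": 0.014,"wz": 0.0556,"fingers": 0.3},{"x": 0.051,"y": 0.053,"z": 0.014,"wz": 0.041,"fingers": 0.3}]' --force 20

```text
schema error: expected keys x, y, z, wx, wy, wz, fingers
```

```bash
python3 -c "
from h import *
plan([.620,.167,.13],-7.6)"
```

```text
t 0.1 at [0.2152 0.5862 0.238 ] th 69.85 tilt 0.09 F [ 0.3 -0.1 -0.6] open 1.0
x -0.0322 y 0.0664 z 0.0137 wz 0.0556
x -0.0201 y 0.0709 z 0.0137 wz 0.0556
x -0.0075 y 0.0734 z 0.0137 wz 0.0556
x 0.0053 y 0.0736 z 0.0137 wz 0.0556
x 0.0180 y 0.0715 z 0.0137 wz 0.0556
x 0.0302 y 0.0673 z 0.0137 wz 0.0556
x 0.0414 y 0.0610 z 0.0137 wz 0.0556
x 0.0514 y 0.0529 z 0.0137 wz 0.0414
```

All keys are required in each row.

apply_moves --series '[{"x": -0.032,"y": 0.066,"z": 0.005,"wx": 0,"wy": 0,"wz": 0.0556,"fingers": 0.3},{"x": -0.02,"y": 0.071,"z": 0.005,"wx": 0,"wy": 0,"wz": 0.0556,"fingers": 0.3},{"x": -0.0075,"y": 0.073,"z": 0.005,"wx": 0,"wy": 0,"wz": 0.0556,"fingers": 0.3},{"x": 0.005,"y": 0.0735,"z": 0.01,"wx": 0,"wy": 0,"wz": 0.0556,"fingers": 0.3},{"x": 0.018,"y": 0.0715,"z": 0.014,"wx": 0,"wy": 0,"wz": 0.0556,"fingers": 0.3},{"x": 0.03,"y": 0.067,"z": 0.014,"wx": 0,"wy": 0,"wz": 0.0556,"fingers": 0.3},{"x": 0.041,"y": 0.061,"z": 0.014,"wx": 0,"wy": 0,"wz": 0.0556,"fingers": 0.3},{"x": 0.051,"y": 0.053,"z": 0.014,"wx": 0,"wy": 0,"wz": 0.041,"fingers": 0.3}]' --force 20

```text
clock: 1.1
tool_pos: [0.5401, 0.2381, 0.1682]
eef_rot: [0.997, -0.082, -0.002, -0.001]
contact_force: [0.6, 0.4, 0.1]
opening: 0.648
```

```bash
python3 -c "
from h import *
plan([.620,.167,.13],-7.6)"
```

```text
t 1.1 at [0.5401 0.2381 0.1682] th -9.38 tilt 0.3 F [0.6 0.4 0.1] open 0.648
x 0.0597 y 0.0377 z 0.0252 wz -0.0099
x 0.0523 y 0.0353 z 0.0225 wz 0.0000
```

apply_moves --series '[{"x": 0.06,"y": 0.038,"z": 0.025,"wx": 0,"wy": 0,"wz": -0.01,"fingers": 0.3},{"x": 0.052,"y": 0.035,"z": 0.022,"wx": 0,"wy": 0,"wz": 0,"fingers": 0.3},{"x": 0,"y": 0,"z": 0,"wx": 0,"wy": 0,"wz": 0,"fingers": 0.3}]'

```text
clock: 1.48
tool_pos: [0.6243, 0.1576, 0.1269]
eef_rot: [0.998, -0.07, -0.002, 0.001]
contact_force: [-0.6, 0.9, -0.2]
opening: 0.65
```

```bash
python3 -c "
from h import *
m=camera_model('wrist');im,d=snapshot('wrist');np.savez('w1.npz',im=im,d=d,K=m['camera_matrix'],T=m['world_from_camera']);save('w1',im)
plan([.6235,.1665,.13],-7.6)
"
```

```text
t 1.525 at [0.6228 0.1606 0.1273] th -7.89 tilt 0.34 F [-0.9  0.2  0.2] open 0.647
x -0.0001 y -0.0074 z -0.0033 wz -0.0016
```

View pics/w1.png

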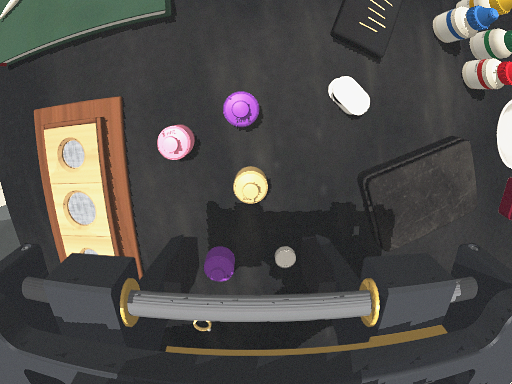

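```bash
cat >> h.py <<'E'
def golds(f,zs=(.02,),lo=(12,60,110),hi=(35,255,255),amin=150,amax=3000):
    t=np.load(f);m=dict(camera_matrix=t['K'],world_from_camera=t['T']);h=cv2.cvtColor(t['im'],cv2.COLOR_RGB2HSV)
    n,l,st,c=cv2.connectedComponentsWithStats(cv2.inRange(h,lo,hi))
    for i in range(1,n):
        if amin<st[i,4]<amax:
            cn=cv2.findContours((l==i).astype(np.uint8),0,2)[0][0];(u,v),r=cv2.minEnclosingCircle(cn)
            print(c[i].round(1),(round(u,1),round(v,1),round(r,1)),st[i,4],[onz(m,u,v,z,True)[:2].round(4) for z in zs])
E
python3 -c "
from h import *
golds('w1.npz',(.015,.02,.034))
print('felt');golds('w1.npz',(.011,),(0,0,110),(179,60,215))
"
```

```text
[501.    5.6] (500.0, 3.7, 11.6) 259 [array([0.9379, 0.3439]), array([0.9321, 0.3418]), array([0.9156, 0.3358])]
[250.8 185.8] (250.2, 184.6, 18.7) 839 [array([0.6252, 0.1663]), array([0.6254, 0.1676]), array([0.626 , 0.1713])]
[127.4 301.9] (130.0, 302.0, 24.0) 496 [array([0.4693, 0.0487]), array([0.4725, 0.0523]), array([0.4815, 0.0624])]
[371.2 301.9] (368.0, 302.0, 24.1) 503 [array([0.7396, 0.0115]), array([0.7376, 0.0159]), array([0.7319, 0.028 ])]
[322.4 344.6] (306.0, 341.0, 140.4) 1918 [array([ 0.6649, -0.0338]), array([ 0.6643, -0.0286]), array([ 0.6627, -0.014 ])]
felt
[474.   52.5] (480.0, 44.0, 47.9) 1287 [array([0.8926, 0.2902])]
[86.1 32.7] (83.5, 36.5, 84.4) 420 [array([0.487 , 0.3363])]
[442.7  30.1] (446.5, 28.5, 16.3) 379 [array([0.845 , 0.3028])]
[496.   46.6] (500.0, 42.5, 15.7) 236 [array([0.929 , 0.2958])]
[ 72.3 152.5] (73.0, 153.4, 12.6) 237 [array([0.4531, 0.2238])]
[ 81.3 207.8] (80.0, 209.5, 15.7) 362 [array([0.4435, 0.1647])]
[284.8 256.8] (284.7, 256.6, 10.8) 358 [array([0.649 , 0.0867])]
```

```bash
python3 -c "
from h import *
plan([.625,.1668,.007],-7.6,step=.05)
"
```

```text
t 1.525 at [0.6228 0.1606 0.1273] th -7.89 tilt 0.34 F [-0.9  0.2  0.2] open 0.647
x 0.0007 y -0.0033 z 0.0624 wz -0.0016
x 0.0007 y -0.0033 z 0.0624 wz 0.0000
x 0.0003 y -0.0014 z 0.0256 wz 0.0000
```

apply_moves --series '[{"x": 0.0017,"y": -0.008,"z": 0.02,"wx": 0,"wy": 0,"wz": 0,"fingers": 0.1},{"x": 0,"y": 0,"z": 0.05,"wx": 0,"wy": 0,"wz": 0,"fingers": 0.1},{"x": 0,"y": 0,"z": 0.03,"wx": 0,"wy": 0,"wz": 0,"fingers": 0.1},{"x": 0,"y": 0,"z": 0,"wx": 0,"wy": 0,"wz": 0,"fingers": 0.1},{"x": 0,"y": 0,"z": 0,"wx": 0,"wy": 0,"wz": 0,"fingers": 0.1}]'

```text
clock: 2.15
tool_pos: [0.62, 0.1786, 0.0443]
eef_rot: [0.998, -0.063, -0.005, -0.003]
contact_force: [0.6, 0.5, -0.4]
opening: 0.547
```

```bash
python3 -c "
from h import *
plan([.625,.1668,.007],-7.6,step=.05)
"
```

```text
t 2.15 at [0.62   0.1786 0.0443] th -7.19 tilt 0.63 F [ 0.6  0.5 -0.4] open 0.547
x 0.0080 y 0.0138 z 0.0467 wz 0.0023
```

```bash
cat >> h.py <<'E'
def go(tgt,deg):
    s=get_state();p=np.array(s['tool_pos']);t,r=th();a=np.radians(deg);c,q=np.cos(a),np.sin(a)
    Rd=np.array([[c,q,0],[q,-c,0],[0,0,-1]]);d=r.T@(np.array(tgt)-p)/.8;w=R.from_matrix(r.T@Rd).as_rotvec()/np.pi
    print('t',s['clock'],'at',p.round(4),'th',round(t,2),'F',np.round(s['contact_force'],1),'open',round(s['opening'],3))
    print('  xyz',d.round(4),'w',w.round(4),'rows',round(max(np.linalg.norm(d)/.075,np.linalg.norm(w)/.0556),1))
E
python3 -c "
from h import *
go([.625,.1668,.044],-7.6)
"
```

```text
t 2.15 at [0.62   0.1786 0.0443] th -7.19 F [ 0.6  0.5 -0.4] open 0.547
  xyz [0.008  0.0138 0.0003] w [-0.0018  0.003   0.0023] rows 0.2
```

apply_moves --series '[{"x": 0.008,"y": 0.0138,"z": 0,"wx": -0.0018,"wy": 0.003,"wz": 0.0023,"fingers": 0.1},{"x": 0,"y": 0,"z": 0,"wx": 0,"wy": 0,"wz": 0,"fingers": 0.1}]'

```text
clock: 2.4
tool_pos: [0.6263, 0.1666, 0.0462]
eef_rot: [0.998, -0.066, 0.002, -0.0]
contact_force: [0.9, -0.6, 0.1]
opening: 0.548
```

```bash
python3 -c "
from h import *
go([.625,.1668,.007],-7.6)
"
```

```text
t 2.4 at [0.6263 0.1666 0.0462] th -7.59 F [ 0.9 -0.6  0.1] open 0.548
  xyz [-0.0018  0.      0.0489] w [-0.0001 -0.0011  0.    ] rows 0.7
```

apply_moves --series '[{"x": -0.0018,"y": 0,"z": 0.024,"wx": 0,"wy": -0.001,"wz": 0,"fingers": 0.1},{"x": 0,"y": 0,"z": 0.022,"wx": 0,"wy": 0,"wz": 0,"fingers": 0.1},{"x": 0,"y": 0,"z": 0,"wx": 0,"wy": 0,"wz": 0,"fingers": 0.1}]'

```text
clock: 2.78
tool_pos: [0.6249, 0.1668, 0.007]
eef_rot: [0.998, -0.066, 0.0, -0.0]
contact_force: [-0.2, 0.6, -0.8]
opening: 0.551
```

```bash
python3 -c "
from h import *
go([.625,.1668,.007],-7.6)
"
```

```text
t 2.775 at [0.6249 0.1668 0.007 ] th -7.63 F [-0.2  0.6 -0.8] open 0.551
  xyz [ 0.0002 -0.0001  0.    ] w [-0.0003 -0.0001 -0.0001] rows 0.0
```

Now I close on it and lift.

apply_moves --series '[{"x": 0,"y": 0,"z": 0,"wx": 0,"wy": 0,"wz": 0,"fingers": -1},{"x": 0,"y": 0,"z": 0,"wx": 0,"wy": 0,"wz": 0,"fingers": -1},{"x": 0,"y": 0,"z": 0,"wx": 0,"wy": 0,"wz": 0,"fingers": -1},{"x": 0,"y": 0,"z": 0,"wx": 0,"wy": 0,"wz": 0,"fingers": -1},{"x": 0,"y": 0,"z": 0,"wx": 0,"wy": 0,"wz": 0,"fingers": -1},{"x": 0,"y": 0,"z": -0.04,"wx": 0,"wy": 0,"wz": 0,"fingers": -1},{"x": 0,"y": 0,"z": -0.05,"wx": 0,"wy": 0,"wz": 0,"fingers": -1},{"x": 0,"y": 0,"z": 0,"wx": 0,"wy": 0,"wz": 0,"fingers": -1}]' --force 25

```text
clock: 3.78
tool_pos: [0.6242, 0.1667, 0.08]
eef_rot: [0.998, -0.066, -0.001, -0.0]
contact_force: [0.2, -0.8, -1.7]
opening: 0.328
```

```bash
python3 -c "
from h import *
go([.4455,.167,.08],-7.6)
"
```

```text
t 3.775 at [0.6242 0.1667 0.08  ] th -7.61 F [ 0.2 -0.8 -1.7] open 0.328
  xyz [-0.2214  0.0293  0.0003] w [-0.0001  0.0005 -0.0001] rows 3.0
```

apply_moves --series '[{"x": -0.06,"y": 0.008,"z": 0,"wx": 0,"wy": 0,"wz": 0,"fingers": -1},{"x": -0.06,"y": 0.008,"z": 0,"wx": 0,"wy": 0,"wz": 0,"fingers": -1},{"x": -0.06,"y": 0.008,"z": 0,"wx": 0,"wy": 0,"wz": 0,"fingers": -1},{"x": -0.03,"y": 0.004,"z": 0,"wx": 0,"wy": 0,"wz": 0,"fingers": -1},{"x": 0,"y": 0,"z": 0,"wx": 0,"wy": 0,"wz": 0,"fingers": -1},{"x": 0,"y": 0,"z": 0,"wx": 0,"wy": 0,"wz": 0,"fingers": -1}]'

```text
clock: 4.53
tool_pos: [0.4488, 0.166, 0.0762]
eef_rot: [0.998, -0.066, -0.002, 0.001]
contact_force: [0.2, 1.1, -2.1]
opening: 0.325
```

```bash
python3 -c "
from h import *
m=camera_model('wrist');im,d=snapshot('wrist');np.savez('w2.npz',im=im,d=d,K=m['camera_matrix'],T=m['world_from_camera']);save('w2',im)
go([.4455,.167,.04],-7.6)
print('felt');golds('w2.npz',(.011,.017),(0,0,110),(179,60,215))
"
```

```text
t 4.575 at [0.4488 0.1659 0.0762] th -7.58 F [-0.1 -0.3 -2.5] open 0.329
  xyz [-0.004  -0.0009  0.0453] w [0.0007 0.0015 0.0001] rows 0.6
felt
[23.3 28.3] (31.5, 29.1, 32.1) 413 [array([0.2845, 0.3511]), array([0.2895, 0.348 ])]
[246.9 134.8] (247.1, 135.1, 19.6) 1090 [array([0.454 , 0.2235]), array([0.4542, 0.2241])]
[ 52.2 204.5] (41.0, 194.0, 53.3) 1878 [array([0.2649, 0.2048]), array([0.2704, 0.2059])]
[246.7 202.8] (247.7, 211.1, 23.4) 755 [array([0.4468, 0.1669]), array([0.4472, 0.169 ])]
[  4.9 245.2] (3.0, 245.9, 13.2) 261 [array([0.1809, 0.1577]), array([0.1888, 0.1601])]
[435.9 295.8] (435.5, 295.5, 27.1) 782 [array([0.6249, 0.0481]), array([0.6202, 0.0537])]
[ 71.5 297.2] (71.0, 298.0, 19.4) 466 [array([0.2545, 0.0942]), array([0.2603, 0.0984])]
[250.8 310.8] (250.0, 309.5, 74.6) 2847 [array([0.4363, 0.0734]), array([0.437 , 0.0782])]
```

View pics/w2.png

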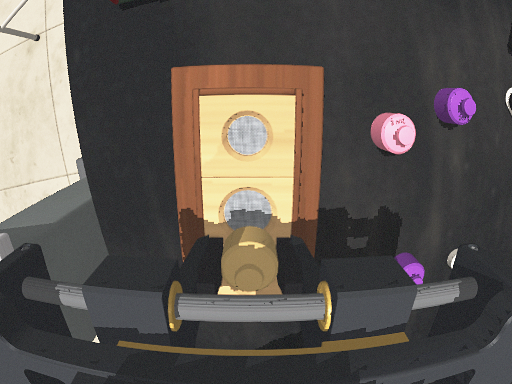

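apply_moves --series '[{"x": -0.003,"y": -0.001,"z": 0.045,"wx": 0,"wy": 0.001,"wz": 0,"fingers": -1},{"x": 0,"y": 0,"z": 0,"wx": 0,"wy": 0,"wz": 0,"fingers": -1},{"x": 0,"y": 0,"z": 0,"wx": 0,"wy": 0,"wz": 0,"fingers": -1}]'

```text
clock: 4.95
tool_pos: [0.4514, 0.1673, 0.04]
eef_rot: [0.998, -0.067, 0.002, -0.0]
contact_force: [0.8, -0.5, -2.0]
opening: 0.329
```

```bash
python3 -c "
from h import *
go([.4463,.167,.0195],-7.6)
"
```

```text
t 4.95 at [0.4514 0.1673 0.04  ] th -7.73 F [ 0.8 -0.5 -2. ] open 0.329
  xyz [-0.0064  0.0012  0.0256] w [-0.0001 -0.0015 -0.0007] rows 0.4
```

apply_moves --series '[{"x": -0.0064,"y": 0.001,"z": 0,"wx": 0,"wy": -0.001,"wz": 0,"fingers": -1},{"x": 0,"y": 0,"z": 0.01,"wx": 0,"wy": 0,"wz": 0,"fingers": -1},{"x": 0,"y": 0,"z": 0,"wx": 0,"wy": 0,"wz": 0,"fingers": -1}]'

```text
clock: 5.32
tool_pos: [0.4476, 0.1675, 0.0334]
eef_rot: [0.998, -0.068, 0.002, -0.001]
contact_force: [0.6, 0.1, -2.4]
opening: 0.326
```

```bash
python3 -c "
from h import *
go([.4463,.167,.0195],-7.6)
"
```

```text
t 5.325 at [0.4476 0.1675 0.0334] th -7.76 F [ 0.6  0.1 -2.4] open 0.326
  xyz [-0.0016  0.0008  0.0174] w [-0.0007 -0.0015 -0.0009] rows 0.2
```

apply_moves --series '[{"x": -0.0016,"y": 0.0008,"z": 0.009,"wx": 0,"wy": -0.001,"wz": 0,"fingers": -1},{"x": 0,"y": 0,"z": 0.008,"wx": 0,"wy": 0,"wz": 0,"fingers": -1},{"x": 0,"y": 0,"z": 0,"wx": 0,"wy": 0,"wz": 0,"fingers": -1},{"x": 0,"y": 0,"z": 0,"wx": 0,"wy": 0,"wz": 0,"fingers": -1}]'

```text
clock: 5.82
tool_pos: [0.4462, 0.167, 0.0188]
eef_rot: [0.998, -0.068, 0.001, -0.001]
contact_force: [0.1, 0.1, -1.2]
opening: 0.331
```

```bash
python3 -c "
from h import *
go([.4463,.167,.019],-7.6)
"
```

```text
t 5.825 at [0.4462 0.167  0.0188] th -7.76 F [ 0.1  0.1 -1.2] open 0.331
  xyz [ 0.0001 -0.     -0.0003] w [-0.0006 -0.0004 -0.0009] rows 0.0
```

apply_moves --series '[{"x": 0,"y": 0,"z": 0,"wx": 0,"wy": 0,"wz": 0,"fingers": 0.1},{"x": 0,"y": 0,"z": 0,"wx": 0,"wy": 0,"wz": 0,"fingers": 0.1},{"x": 0,"y": 0,"z": 0,"wx": 0,"wy": 0,"wz": 0,"fingers": 0.1},{"x": 0,"y": 0,"z": -0.03,"wx": 0,"wy": 0,"wz": 0,"fingers": 0.1},{"x": 0,"y": 0,"z": -0.06,"wx": 0,"wy": 0,"wz": 0,"fingers": 0.1},{"x": 0,"y": 0,"z": -0.03,"wx": 0,"wy": 0,"wz": 0,"fingers": 0.1}]'

```text
clock: 6.58
tool_pos: [0.4455, 0.1666, 0.1165]
eef_rot: [0.998, -0.068, -0.0, -0.001]
contact_force: [0.0, -0.9, -0.8]
opening: 0.545
```

```bash
python3 -c "
from h import *
go([.659,.0145,.1],-7.6)
"
```

```text
t 6.575 at [0.4455 0.1666 0.1165] th -7.77 F [ 0.  -0.9 -0.8] open 0.545
  xyz [0.2901 0.1523 0.0203] w [-0.0003  0.0002 -0.001 ] rows 4.4
```

apply_moves --series '[{"x": 0.058,"y": 0.0305,"z": 0,"wx": 0,"wy": 0,"wz": 0,"fingers": 0},{"x": 0.058,"y": 0.0305,"z": 0,"wx": 0,"wy": 0,"wz": 0,"fingers": 0},{"x": 0.058,"y": 0.0305,"z": 0,"wx": 0,"wy": 0,"wz": 0,"fingers": 0},{"x": 0.058,"y": 0.0305,"z": 0,"wx": 0,"wy": 0,"wz": 0,"fingers": 0},{"x": 0.04,"y": 0.02,"z": 0,"wx": 0,"wy": 0,"wz": 0,"fingers": 0},{"x": 0,"y": 0,"z": 0,"wx": 0,"wy": 0,"wz": 0,"fingers": 0},{"x": 0,"y": 0,"z": 0,"wx": 0,"wy": 0,"wz": 0,"fingers": 0}]'

```text
clock: 7.45
tool_pos: [0.6508, 0.023, 0.1192]
eef_rot: [0.998, -0.065, 0.001, -0.002]
contact_force: [0.4, -0.1, 0.6]
opening: 0.502
```

```bash
python3 -c "
from h import *
m=camera_model('wrist');im,d=snapshot('wrist');np.savez('w3.npz',im=im,d=d,K=m['camera_matrix'],T=m['world_from_camera']);save('w3',im)
go([.659,.0145,.05],-7.6);golds('w3.npz',(.01,.012))
"
```

```text
t 7.5 at [0.6508 0.0228 0.1193] th -7.47 F [ 1.  -0.7 -0.5] open 0.501
  xyz [0.0114 0.0092 0.0866] w [-0.001  -0.0005  0.0007] rows 1.2
[260.7 204.7] (260.3, 204.3, 11.8) 358 [array([0.6591, 0.0135]), array([0.6591, 0.0142])]
[148.1 303.9] (150.0, 304.0, 24.2) 455 [array([ 0.5246, -0.0873]), array([ 0.5256, -0.0859])]
[350.4 303.7] (348.0, 304.0, 24.2) 461 [array([ 0.7429, -0.116 ]), array([ 0.7422, -0.1143])]
[245.3 288.4] (245.5, 292.6, 11.6) 152 [array([ 0.6328, -0.0806]), array([ 0.633 , -0.0792])]
[ 69.2 322.3] (71.0, 322.0, 17.5) 187 [array([ 0.3965, -0.1176]), array([ 0.3986, -0.1159])]
[301.4 345.6] (285.5, 341.5, 143.6) 2177 [array([ 0.6693, -0.1597]), array([ 0.6692, -0.1577])]
```

View pics/w3.png

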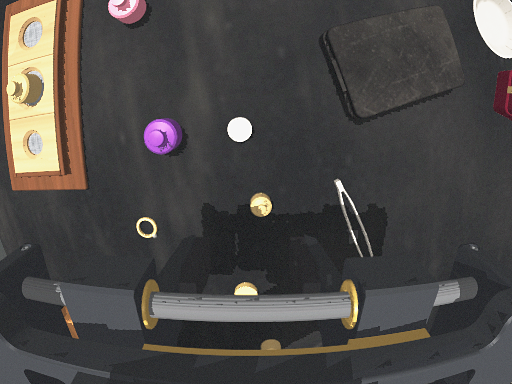

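apply_moves --series '[{"x": 0.0114,"y": 0.0095,"z": 0,"wx": 0,"wy": 0,"wz": 0,"fingers": 0},{"x": 0,"y": 0,"z": 0,"wx": 0,"wy": 0,"wz": 0,"fingers": 0},{"x": 0,"y": 0,"z": 0.06,"wx": 0,"wy": 0,"wz": 0,"fingers": 0},{"x": 0,"y": 0,"z": 0.02,"wx": 0,"wy": 0,"wz": 0,"fingers": 0},{"x": 0,"y": 0,"z": 0,"wx": 0,"wy": 0,"wz": 0,"fingers": 0}]'

```text
clock: 8.12
tool_pos: [0.659, 0.017, 0.0555]
eef_rot: [0.998, -0.063, 0.001, -0.002]
contact_force: [0.8, -1.7, -0.5]
opening: 0.497
```

```bash
python3 -c "
from h import *
go([.659,.0142,.005],-7.6)
"
```

```text
t 8.125 at [0.659  0.017  0.0555] th -7.24 F [ 0.8 -1.7 -0.5] open 0.497
  xyz [0.0004 0.0038 0.0631] w [-0.0016 -0.0007  0.002 ] rows 0.8
```

apply_moves --series '[{"x": 0,"y": 0.0038,"z": 0.02,"wx": -0.0016,"wy": 0,"wz": 0,"fingers": 0},{"x": 0,"y": 0,"z": 0.02,"wx": 0,"wy": 0,"wz": 0,"fingers": 0},{"x": 0,"y": 0,"z": 0,"wx": 0,"wy": 0,"wz": 0,"fingers": 0}]'

```text
clock: 8.5
tool_pos: [0.6602, 0.0141, 0.0238]
eef_rot: [0.998, -0.063, 0.003, 0.0]
contact_force: [-0.4, -0.8, 1.1]
opening: 0.501
```

```bash
python3 -c "
from h import *
go([.659,.0142,.0055],-7.6)
"
```

```text
t 8.5 at [0.6602 0.0141 0.0238] th -7.23 F [-0.4 -0.8  1.1] open 0.501
  xyz [-0.0016  0.      0.0228] w [-0.0001 -0.0018  0.002 ] rows 0.3
```

apply_moves --series '[{"x": -0.001,"y": 0,"z": 0.0228,"wx": 0,"wy": -0.0018,"wz": 0,"fingers": 0},{"x": 0,"y": 0,"z": 0,"wx": 0,"wy": 0,"wz": 0,"fingers": 0},{"x": 0,"y": 0,"z": 0,"wx": 0,"wy": 0,"wz": 0,"fingers": -1},{"x": 0,"y": 0,"z": 0,"wx": 0,"wy": 0,"wz": 0,"fingers": -1},{"x": 0,"y": 0,"z": 0,"wx": 0,"wy": 0,"wz": 0,"fingers": -1},{"x": 0,"y": 0,"z": 0,"wx": 0,"wy": 0,"wz": 0,"fingers": -1},{"x": 0,"y": 0,"z": 0,"wx": 0,"wy": 0,"wz": 0,"fingers": -1}]'

```text
clock: 9.38
tool_pos: [0.6605, 0.0141, 0.0055]
eef_rot: [0.998, -0.063, 0.001, -0.0]
contact_force: [0.7, 0.1, -0.2]
opening: 0.196
```

```bash
python3 -c "
from h import *
go([.659,.0142,.09],-7.6)
"
```

```text
t 9.375 at [0.6605 0.0141 0.0055] th -7.24 F [ 0.7  0.1 -0.2] open 0.196
  xyz [-1.700e-03  1.000e-04 -1.056e-01] w [-0.0002 -0.0006  0.002 ] rows 1.4
```

apply_moves --series '[{"x": 0,"y": 0,"z": -0.05,"wx": 0,"wy": 0,"wz": 0,"fingers": -1},{"x": 0,"y": 0,"z": -0.05,"wx": 0,"wy": 0,"wz": 0,"fingers": -1},{"x": -0.062,"y": -0.03,"z": 0,"wx": 0,"wy": 0,"wz": 0,"fingers": -1},{"x": -0.062,"y": -0.03,"z": 0,"wx": 0,"wy": 0,"wz": 0,"fingers": -1},{"x": -0.062,"y": -0.03,"z": 0,"wx": 0,"wy": 0,"wz": 0,"fingers": -1},{"x": -0.06,"y": -0.028,"z": 0,"wx": 0,"wy": 0,"wz": 0,"fingers": -1},{"x": -0.02,"y": -0.01,"z": 0,"wx": 0,"wy": 0,"wz": 0,"fingers": -1},{"x": 0,"y": 0,"z": 0,"wx": 0,"wy": 0,"wz": 0,"fingers": -1}]'

```text
clock: 10.38
tool_pos: [0.4599, 0.1458, 0.0881]
eef_rot: [0.998, -0.064, 0.005, -0.001]
contact_force: [1.5, -0.7, -0.6]
opening: 0.196
```

```bash
python3 -c "
from h import *
go([.4386,.1098,.045],-7.6)
"
```

```text
t 10.375 at [0.4599 0.1458 0.0881] th -7.3 F [ 1.5 -0.7 -0.6] open 0.196
  xyz [-0.0212  0.0482  0.0535] w [-0.0009 -0.0029  0.0017] rows 1.0
```

apply_moves --series '[{"x": -0.0212,"y": 0.0482,"z": 0,"wx": -0.001,"wy": -0.003,"wz": 0.0017,"fingers": -1},{"x": 0,"y": 0,"z": 0,"wx": 0,"wy": 0,"wz": 0,"fingers": -1},{"x": 0,"y": 0,"z": 0.04,"wx": 0,"wy": 0,"wz": 0,"fingers": -1},{"x": 0,"y": 0,"z": 0,"wx": 0,"wy": 0,"wz": 0,"fingers": -1},{"x": 0,"y": 0,"z": 0,"wx": 0,"wy": 0,"wz": 0,"fingers": -1}]'

```text
clock: 11.0
tool_pos: [0.4493, 0.1064, 0.0561]
eef_rot: [0.997, -0.071, 0.007, -0.001]
contact_force: [0.5, -0.0, -0.2]
opening: 0.201
```

```bash
python3 -c "
from h import *
m=camera_model('wrist');im,d=snapshot('wrist');np.savez('w4.npz',im=im,d=d,K=m['camera_matrix'],T=m['world_from_camera']);save('w4',im)
go([.4386,.1098,.035],-7.6)
golds('w4.npz',(.011,.017),(0,0,110),(179,60,215))
"
```

```text
t 11.05 at [0.4492 0.1064 0.0562] th -8.08 F [-0.4  0.5 -0.7] open 0.196
  xyz [-0.0141 -0.0023  0.0263] w [-0.0008 -0.0046 -0.0027] rows 0.4
[27.6 48. ] (44.5, 76.0, 76.5) 417 [array([0.3154, 0.2388]), array([0.3198, 0.2371])]
[230.3  47.9] (230.5, 47.5, 22.0) 1394 [array([0.454 , 0.2238]), array([0.4541, 0.2225])]
[238.9 118.9] (232.5, 133.0, 27.2) 285 [array([0.4472, 0.1685]), array([0.4475, 0.1689])]
[ 31.4 189.4] (34.0, 189.5, 36.6) 440 [array([0.2814, 0.1557]), array([0.2869, 0.1566])]
[229.1 214.3] (233.0, 219.0, 15.2) 220 [array([0.4385, 0.1103]), array([0.4391, 0.1126])]
[426.5 298.1] (427.5, 298.0, 35.0) 1023 [array([0.6024, 0.003 ]), array([0.5979, 0.0086])]
[ 80.1 299.4] (81.0, 299.0, 25.5) 732 [array([0.2894, 0.0516]), array([0.2947, 0.0558])]
[251.  311.3] (250.8, 307.6, 54.2) 2045 [array([0.4401, 0.0322]), array([0.4406, 0.037 ])]
```

View pics/w4.png

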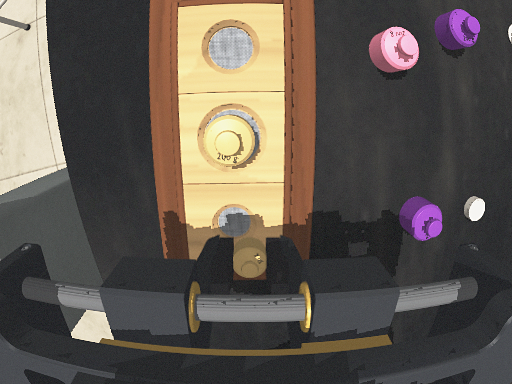

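apply_moves --series '[{"x": -0.0141,"y": -0.0023,"z": 0,"wx": -0.001,"wy": -0.005,"wz": -0.0027,"fingers": -1},{"x": 0,"y": 0,"z": 0,"wx": 0,"wy": 0,"wz": 0,"fingers": -1},{"x": 0,"y": 0,"z": 0,"wx": 0,"wy": 0,"wz": 0,"fingers": -1}]'

```text
clock: 11.42
tool_pos: [0.4385, 0.1108, 0.0575]
eef_rot: [0.998, -0.066, 0.0, -0.0]
contact_force: [-0.1, 0.8, -0.6]
opening: 0.197
```

```bash
python3 -c "
from h import *
go([.4386,.1098,.03],-7.6)
"
```

```text
t 11.425 at [0.4385 0.1108 0.0575] th -7.51 F [-0.1  0.8 -0.6] open 0.197
  xyz [0.0003 0.0012 0.0344] w [-0.0001 -0.      0.0005] rows 0.5
```

apply_moves --series '[{"x": 0,"y": 0.0012,"z": 0.017,"wx": 0,"wy": 0,"wz": 0,"fingers": -1},{"x": 0,"y": 0,"z": 0.017,"wx": 0,"wy": 0,"wz": 0,"fingers": -1},{"x": 0,"y": 0,"z": 0,"wx": 0,"wy": 0,"wz": 0,"fingers": -1}]'

```text
clock: 11.8
tool_pos: [0.4398, 0.1102, 0.0296]
eef_rot: [0.998, -0.065, -0.002, 0.0]
contact_force: [0.3, 0.4, -1.1]
opening: 0.198
```

```bash
python3 -c "
from h import *
go([.4386,.1098,.0188],-7.6)
"
```

```text
t 11.8 at [0.4398 0.1102 0.0296] th -7.5 F [ 0.3  0.4 -1.1] open 0.198
  xyz [-0.0014  0.0007  0.0135] w [0.0003 0.0011 0.0005] rows 0.2
```

apply_moves --series '[{"x": -0.0014,"y": 0.0007,"z": 0.0135,"wx": 0,"wy": 0.001,"wz": 0,"fingers": -1},{"x": 0,"y": 0,"z": 0,"wx": 0,"wy": 0,"wz": 0,"fingers": -1},{"x": 0,"y": 0,"z": 0,"wx": 0,"wy": 0,"wz": 0,"fingers": -1}]'

```text
clock: 12.18
tool_pos: [0.4421, 0.1104, 0.0212]
eef_rot: [0.998, -0.066, -0.004, 0.002]
contact_force: [0.3, 0.6, 0.2]
opening: 0.196
```

```bash
python3 -c "
from h import *
go([.4386,.1098,.0188],-7.6)
"
```

```text
t 12.175 at [0.4421 0.1104 0.0212] th -7.54 F [0.3 0.6 0.2] open 0.196
  xyz [-0.0042  0.0013  0.003 ] w [0.0014 0.0026 0.0003] rows 0.1
```

apply_moves --series '[{"x": -0.004,"y": 0.001,"z": 0.002,"wx": 0.0014,"wy": 0.0026,"wz": 0,"fingers": -1},{"x": 0,"y": 0,"z": 0,"wx": 0,"wy": 0,"wz": 0,"fingers": -1}]'

```text
clock: 12.42
tool_pos: [0.442, 0.1107, 0.0228]
eef_rot: [0.998, -0.066, -0.003, 0.001]
contact_force: [-0.6, 0.5, -0.9]
opening: 0.197
```

```bash
python3 -c "
from h import *
go([.4386,.1098,.0188],-7.6)
"
```

```text
t 12.425 at [0.442  0.1107 0.0228] th -7.55 F [-0.6  0.5 -0.9] open 0.197
  xyz [-0.004   0.0017  0.005 ] w [0.0007 0.0017 0.0003] rows 0.1
```

apply_moves --series '[{"x": -0.005,"y": 0.0017,"z": 0,"wx": 0.001,"wy": 0.002,"wz": 0,"fingers": -1},{"x": 0,"y": 0,"z": 0,"wx": 0,"wy": 0,"wz": 0,"fingers": -1},{"x": 0,"y": 0,"z": 0,"wx": 0,"wy": 0,"wz": 0,"fingers": -1}]'

```text
clock: 12.8
tool_pos: [0.4403, 0.1104, 0.025]
eef_rot: [0.998, -0.066, -0.001, 0.0]
contact_force: [0.1, -1.2, 0.2]
opening: 0.198
```

```bash
python3 -c "
from h import *
go([.4386,.1098,.0188],-7.6)
"
```

```text
t 12.8 at [0.4403 0.1104 0.025 ] th -7.53 F [ 0.1 -1.2  0.2] open 0.198
  xyz [-0.0019  0.0011  0.0078] w [0.0002 0.0007 0.0004] rows 0.1
```

apply_moves --series '[{"x": -0.0035,"y": 0.001,"z": 0.008,"wx": 0,"wy": 0.0007,"wz": 0,"fingers": -1},{"x": -0.001,"y": 0,"z": 0,"wx": 0,"wy": 0,"wz": 0,"fingers": -1}]'

```text
clock: 13.05
tool_pos: [0.4396, 0.1108, 0.0209]
eef_rot: [0.998, -0.066, -0.002, 0.001]
contact_force: [-0.2, 0.5, -0.3]
opening: 0.199
```

```bash
python3 -c "
from h import *
go([.4386,.1098,.0188],-7.6)
"
```

```text
t 13.05 at [0.4396 0.1108 0.0209] th -7.51 F [-0.2  0.5 -0.3] open 0.199
  xyz [-0.0011  0.0013  0.0026] w [0.0008 0.0014 0.0005] rows 0.0
```

apply_moves --series '[{"x": -0.0015,"y": 0.0013,"z": 0.0025,"wx": 0.0008,"wy": 0.0014,"wz": 0,"fingers": -1},{"x": 0,"y": 0,"z": 0,"wx": 0,"wy": 0,"wz": 0,"fingers": -1},{"x": 0,"y": 0,"z": 0,"wx": 0,"wy": 0,"wz": 0,"fingers": -1}]'

```text
clock: 13.42
tool_pos: [0.4408, 0.1103, 0.0209]
eef_rot: [0.998, -0.067, -0.002, 0.001]
contact_force: [0.5, -0.0, 0.5]
opening: 0.197
```

```bash
python3 -c "
from h import *
go([.4386,.1098,.0188],-7.6)
"
```

```text
t 13.425 at [0.4408 0.1103 0.0209] th -7.73 F [ 0.5 -0.   0.5] open 0.197
  xyz [-0.0026  0.001   0.0026] w [ 0.0005  0.001  -0.0007] rows 0.1
```

apply_moves --series '[{"x": -0.003,"y": 0.001,"z": 0,"wx": 0,"wy": 0,"wz": 0,"fingers": -1},{"x": 0,"y": 0,"z": 0,"wx": 0,"wy": 0,"wz": 0,"fingers": 0},{"x": 0,"y": 0,"z": 0,"wx": 0,"wy": 0,"wz": 0,"fingers": 0},{"x": 0,"y": 0,"z": 0,"wx": 0,"wy": 0,"wz": 0,"fingers": 0},{"x": 0,"y": 0,"z": -0.03,"wx": 0,"wy": 0,"wz": 0,"fingers": 0},{"x": 0,"y": 0,"z": -0.06,"wx": 0,"wy": 0,"wz": 0,"fingers": 0},{"x": 0,"y": 0,"z": -0.03,"wx": 0,"wy": 0,"wz": 0,"fingers": 0}]'

```text
clock: 14.3
tool_pos: [0.4385, 0.1098, 0.1188]
eef_rot: [0.998, -0.069, -0.005, 0.001]
contact_force: [-0.1, -0.7, -0.4]
opening: 0.501
```

```bash
python3 -c "
from h import *
go([.649,-.170,.12],-7.6)
t,d=snapshot('top');m=camera_model('top');P=pts(m,d)
Q=P[(abs(P[...,0]-.4386)<.02)&(abs(P[...,1]-.1098)<.02)];print(np.percentile(Q[:,2],[5,50,95,99,100]))
"
```

```text
t 14.3 at [0.4385 0.1098 0.1188] th -7.88 F [-0.1 -0.7 -0.4] open 0.501
  xyz [ 0.3085  0.3104 -0.0036] w [ 0.0007  0.0029 -0.0015] rows 5.8
[0.50934896 0.56327986 0.61526932 0.62629087 0.63813833]
```

apply_moves --series '[{"x": 0.055,"y": 0.052,"z": 0,"wx": 0,"wy": 0.003,"wz": 0,"fingers": 0.1},{"x": 0.053,"y": 0.053,"z": 0,"wx": 0,"wy": 0,"wz": 0,"fingers": 0.1},{"x": 0.053,"y": 0.053,"z": 0,"wx": 0,"wy": 0,"wz": 0,"fingers": 0.1},{"x": 0.053,"y": 0.053,"z": 0,"wx": 0,"wy": 0,"wz": 0,"fingers": 0.1},{"x": 0.053,"y": 0.053,"z": 0,"wx": 0,"wy": 0,"wz": 0,"fingers": 0.1},{"x": 0.02,"y": 0.02,"z": 0,"wx": 0,"wy": 0,"wz": 0,"fingers": 0.1},{"x": 0,"y": 0,"z": 0,"wx": 0,"wy": 0,"wz": 0,"fingers": 0.1}]'

```text
clock: 15.22
tool_pos: [0.641, -0.1495, 0.1161]
eef_rot: [0.998, -0.064, -0.0, -0.001]
contact_force: [-0.7, 0.8, 0.2]
opening: 0.55
```

```bash
python3 -c "
from h import *
go([.649,-.170,.12],-7.6)
t,d=snapshot('top');m=camera_model('top');P=pts(m,d)
for c in ([.4386,.1098],[.4463,.167]):
  Q=P[(abs(P[...,0]-c[0])<.02)&(abs(P[...,1]-c[1])<.02)];print(np.percentile(Q[:,2],[5,50,95,99,100]).round(3))
save('top1',cv2.resize(t[215:285,115:245],(780,420),interpolation=cv2.INTER_CUBIC))
"
```

```text
t 15.225 at [ 0.641  -0.1495  0.1161] th -7.39 F [-0.7  0.8  0.2] open 0.55
  xyz [ 0.0132  0.0241 -0.0049] w [-0.0009  0.0002  0.0011] rows 0.4
[0.674 0.691 0.697 0.698 0.699]Traceback (most recent call last):
  File "<string>", line 6, in <module>
    Q=P[(abs(P[...,0]-c[0])<.02)&(abs(P[...,1]-c[1])<.02)];print(np.percentile(Q[:,2],[5,50,95,99,100]).round(3))
                                                                 ~~~~~~~~~~~~~^^^^^^^^^^^^^^^^^^^^^^^^^
    return _quantile_unchecked(
        a, q, axis, out, overwrite_input, method, keepdims, weights)
    return _ureduce(a,
                    func=_quantile_ureduce_func,
    ...<5 lines>...
                    overwrite_input=overwrite_input,
                    method=method)
    r = func(a, **kwargs)
    result = _quantile(arr,
                       quantiles=q,
    ...<2 lines>...
                       out=out,
                       weights=wgt)
    slices_having_nans = np.isnan(arr[-1, ...])
                                  ~~~^^^^^^^^^
IndexError: index -1 is out of bounds for axis 0 with size 0
```

apply_moves --series '[{"x": 0.0132,"y": 0.0241,"z": 0,"wx": -0.001,"wy": 0,"wz": 0.001,"fingers": 0.1},{"x": 0,"y": 0,"z": 0,"wx": 0,"wy": 0,"wz": 0,"fingers": 0.1},{"x": 0,"y": 0,"z": 0,"wx": 0,"wy": 0,"wz": 0,"fingers": 0.1}]'

```text
clock: 15.65
tool_pos: [0.6458, -0.1618, 0.1143]
eef_rot: [0.998, -0.064, -0.003, -0.004]
contact_force: [-0.3, -0.2, 0.1]
opening: 0.553
```

```bash
python3 -c "
from h import *
m=camera_model('wrist');im,d=snapshot('wrist');np.savez('w5.npz',im=im,d=d,K=m['camera_matrix'],T=m['world_from_camera']);save('w5',im)
go([.649,-.170,.05],-7.6);golds('w5.npz',(.012,.015))
"
```

```text
t 15.7 at [ 0.6458 -0.1621  0.1145] th -7.3 F [ 0.3 -0.1 -0.1] open 0.551
  xyz [0.0058 0.0098 0.0805] w [-0.0021  0.0023  0.0017] rows 1.1
[32.  14.6] (32.0, 16.0, 35.8) 780 [array([0.4489, 0.0586]), array([0.4514, 0.0569])]
[257.5 208.4] (257.4, 208.3, 15.7) 718 [array([ 0.6505, -0.1718]), array([ 0.6505, -0.1708])]
[141.3 303.2] (143.5, 303.5, 24.6) 522 [array([ 0.5149, -0.2665]), array([ 0.5166, -0.2643])]
[356.2 301.4] (355.0, 303.5, 24.7) 418 [array([ 0.743 , -0.2942]), array([ 0.742 , -0.2917])]
[308.  345.5] (293.0, 342.5, 143.2) 2183 [array([ 0.6723, -0.3392]), array([ 0.6721, -0.3362])]
```

View pics/w5.png

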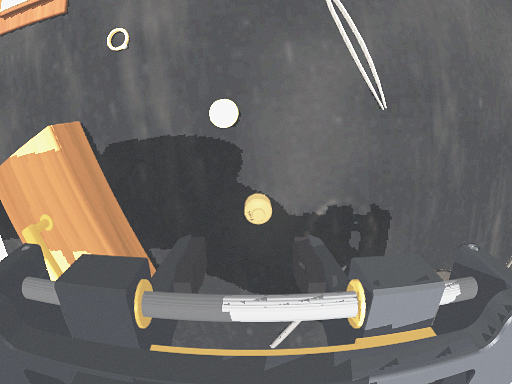

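apply_moves --series '[{"x": 0.0074,"y": 0.0105,"z": 0,"wx": -0.002,"wy": 0.002,"wz": 0.001,"fingers": 0.05},{"x": 0,"y": 0,"z": 0,"wx": 0,"wy": 0,"wz": 0,"fingers": 0.05},{"x": 0,"y": 0,"z": 0.06,"wx": 0,"wy": 0,"wz": 0,"fingers": 0.05},{"x": 0,"y": 0,"z": 0.02,"wx": 0,"wy": 0,"wz": 0,"fingers": 0.05},{"x": 0,"y": 0,"z": 0,"wx": 0,"wy": 0,"wz": 0,"fingers": 0.05}]'

```text
clock: 16.32
tool_pos: [0.6522, -0.1699, 0.0505]
eef_rot: [0.998, -0.064, 0.001, -0.0]
contact_force: [0.1, 0.9, 0.9]
opening: 0.523
```

```bash
python3 -c "
from h import *
go([.6503,-.171,.006],-7.6)
"
```

```text
t 16.325 at [ 0.6522 -0.1699  0.0505] th -7.36 F [0.1 0.9 0.9] open 0.523
  xyz [-0.0023  0.0017  0.0557] w [-0.0003 -0.0007  0.0013] rows 0.7
```

apply_moves --series '[{"x": -0.0023,"y": 0.0017,"z": 0.02,"wx": 0,"wy": 0,"wz": 0,"fingers": 0.05},{"x": 0,"y": 0,"z": 0.02,"wx": 0,"wy": 0,"wz": 0,"fingers": 0.05},{"x": 0,"y": 0,"z": 0,"wx": 0,"wy": 0,"wz": 0,"fingers": 0.05}]'

```text
clock: 16.7
tool_pos: [0.6516, -0.1718, 0.0188]
eef_rot: [0.998, -0.064, 0.003, 0.0]
contact_force: [-0.1, 0.6, 0.9]
opening: 0.526
```

```bash
python3 -c "
from h import *
go([.6503,-.171,.006],-7.6)
"
```

```text
t 16.7 at [ 0.6516 -0.1718  0.0188] th -7.36 F [-0.1  0.6  0.9] open 0.526
  xyz [-0.0018 -0.0007  0.016 ] w [ 0.     -0.0018  0.0013] rows 0.2
```

apply_moves --series '[{"x": -0.0018,"y": 0,"z": 0.016,"wx": 0,"wy": -0.0018,"wz": 0,"fingers": 0.05},{"x": 0,"y": 0,"z": 0,"wx": 0,"wy": 0,"wz": 0,"fingers": 0.05},{"x": 0,"y": 0,"z": 0,"wx": 0,"wy": 0,"wz": 0,"fingers": -1},{"x": 0,"y": 0,"z": 0,"wx": 0,"wy": 0,"wz": 0,"fingers": -1},{"x": 0,"y": 0,"z": 0,"wx": 0,"wy": 0,"wz": 0,"fingers": -1},{"x": 0,"y": 0,"z": 0,"wx": 0,"wy": 0,"wz": 0,"fingers": -1},{"x": 0,"y": 0,"z": 0,"wx": 0,"wy": 0,"wz": 0,"fingers": -1}]'

```text
clock: 17.58
tool_pos: [0.651, -0.1719, 0.0063]
eef_rot: [0.998, -0.064, 0.001, 0.0]
contact_force: [-0.7, -0.4, -0.7]
opening: 0.256
```

```bash
python3 -c "
from h import *
go([.454,.2247,.12],-7.6)
"
```

```text
t 17.575 at [ 0.651  -0.1719  0.0063] th -7.35 F [-0.7 -0.4 -0.7] open 0.256
  xyz [-0.3074 -0.4601 -0.1428] w [ 0.0001 -0.0005  0.0014] rows 7.6
```

apply_moves --series '[{"x": 0,"y": 0,"z": -0.06,"wx": 0,"wy": 0,"wz": 0,"fingers": -1},{"x": 0,"y": 0,"z": -0.065,"wx": 0,"wy": 0,"wz": 0,"fingers": -1},{"x": -0.02,"y": -0.06,"z": -0.01,"wx": 0,"wy": 0,"wz": 0,"fingers": -1},{"x": -0.04,"y": -0.06,"z": 0,"wx": 0,"wy": 0,"wz": 0,"fingers": -1},{"x": -0.04,"y": -0.06,"z": 0,"wx": 0,"wy": 0,"wz": 0,"fingers": -1},{"x": -0.04,"y": -0.06,"z": 0,"wx": 0,"wy": 0,"wz": 0,"fingers": -1},{"x": -0.04,"y": -0.06,"z": 0,"wx": 0,"wy": 0,"wz": 0,"fingers": -1},{"x": -0.04,"y": -0.06,"z": 0,"wx": 0,"wy": 0,"wz": 0,"fingers": -1}]'

```text
clock: 18.58
tool_pos: [0.5133, 0.1394, 0.1171]
eef_rot: [0.998, -0.068, 0.004, 0.002]
contact_force: [1.1, -0.2, -0.3]
opening: 0.26
```

```bash
python3 -c "
from h import *
go([.454,.2247,.1],-7.6)
"
```

```text
t 18.575 at [0.5133 0.1394 0.1171] th -7.85 F [ 1.1 -0.2 -0.3] open 0.26
  xyz [-0.0882 -0.0956  0.0204] w [ 0.0008 -0.0027 -0.0014] rows 1.8
```

apply_moves --series '[{"x": -0.044,"y": -0.048,"z": 0.01,"wx": 0,"wy": -0.002,"wz": -0.001,"fingers": -1},{"x": -0.035,"y": -0.03,"z": 0.01,"wx": 0,"wy": 0,"wz": 0,"fingers": -1},{"x": 0,"y": 0,"z": 0,"wx": 0,"wy": 0,"wz": 0,"fingers": -1},{"x": 0,"y": 0,"z": 0,"wx": 0,"wy": 0,"wz": 0,"fingers": -1}]'

```text
clock: 19.08
tool_pos: [0.4555, 0.2176, 0.1005]
eef_rot: [0.998, -0.062, 0.001, -0.0]
contact_force: [0.3, -0.4, -0.2]
opening: 0.256
```

```bash
python3 -c "
from h import *
m=camera_model('wrist');im,d=snapshot('wrist');np.savez('w6.npz',im=im,d=d,K=m['camera_matrix'],T=m['world_from_camera']);save('w6',im)
go([.454,.2247,.06],-7.6)
"
```

```text
t 19.125 at [0.4553 0.2177 0.1004] th -7.11 F [-0.1  1.2 -1.4] open 0.26
  xyz [-0.0028 -0.0084  0.0505] w [-0.0004 -0.0003  0.0027] rows 0.7
```

apply_moves --series '[{"x": -0.0028,"y": -0.0084,"z": 0.02,"wx": 0,"wy": 0,"wz": 0.0027,"fingers": -1},{"x": 0,"y": 0,"z": 0.03,"wx": 0,"wy": 0,"wz": 0,"fingers": -1},{"x": 0,"y": 0,"z": 0,"wx": 0,"wy": 0,"wz": 0,"fingers": -1},{"x": 0,"y": 0,"z": 0,"wx": 0,"wy": 0,"wz": 0,"fingers": -1}]'

```text
clock: 19.62
tool_pos: [0.457, 0.2226, 0.0586]
eef_rot: [0.998, -0.07, 0.002, -0.0]
contact_force: [0.1, -1.1, -1.1]
opening: 0.26
```

```bash
python3 -c "
from h import *
go([.454,.2247,.035],-7.6)
"
```

```text
t 19.625 at [0.457  0.2226 0.0586] th -8.03 F [ 0.1 -1.1 -1.1] open 0.26
  xyz [-0.0042 -0.002   0.0294] w [-0.0003 -0.0013 -0.0024] rows 0.4
```

apply_moves --series '[{"x": -0.0042,"y": -0.002,"z": 0.0294,"wx": 0,"wy": -0.001,"wz": -0.002,"fingers": -1},{"x": -0.001,"y": 0,"z": 0,"wx": 0,"wy": 0,"wz": 0,"fingers": -1},{"x": 0,"y": 0,"z": 0,"wx": 0,"wy": 0,"wz": 0,"fingers": -1}]'

```text
clock: 20.0
tool_pos: [0.4551, 0.2245, 0.0365]
eef_rot: [0.998, -0.068, 0.002, -0.001]
contact_force: [0.7, 0.1, -0.3]
opening: 0.254
```

```bash
python3 -c "
from h import *
go([.454,.2247,.019],-7.6)
"
```

```text
t 20.0 at [0.4551 0.2245 0.0365] th -7.76 F [ 0.7  0.1 -0.3] open 0.254
  xyz [-0.0015 -0.      0.0219] w [-0.0006 -0.0014 -0.0009] rows 0.3
```

apply_moves --series '[{"x": -0.0018,"y": 0,"z": 0.0212,"wx": 0,"wy": -0.0014,"wz": 0,"fingers": -1},{"x": -0.0005,"y": 0,"z": 0,"wx": 0,"wy": 0,"wz": 0,"fingers": -1},{"x": 0,"y": 0,"z": 0,"wx": 0,"wy": 0,"wz": 0,"fingers": -1}]'

```text
clock: 20.38
tool_pos: [0.4552, 0.225, 0.022]
eef_rot: [0.998, -0.068, 0.002, -0.001]
contact_force: [-0.9, 0.5, -1.5]
opening: 0.253
```

```bash
python3 -c "
from h import *
go([.454,.2247,.019],-7.6)
"
```

```text
t 20.375 at [0.4552 0.225  0.022 ] th -7.77 F [-0.9  0.5 -1.5] open 0.253
  xyz [-0.0014  0.0006  0.0038] w [-0.001  -0.0014 -0.0009] rows 0.1
```

apply_moves --series '[{"x": -0.0015,"y": 0.0005,"z": 0.0033,"wx": 0,"wy": -0.0014,"wz": 0,"fingers": -1},{"x": 0,"y": 0,"z": 0,"wx": 0,"wy": 0,"wz": 0,"fingers": -1},{"x": 0,"y": 0,"z": 0,"wx": 0,"wy": 0,"wz": 0,"fingers": 0.05},{"x": 0,"y": 0,"z": 0,"wx": 0,"wy": 0,"wz": 0,"fingers": 0.05},{"x": 0,"y": 0,"z": 0,"wx": 0,"wy": 0,"wz": 0,"fingers": 0.05},{"x": 0,"y": 0,"z": -0.03,"wx": 0,"wy": 0,"wz": 0,"fingers": 0.05},{"x": 0,"y": 0,"z": -0.06,"wx": 0,"wy": 0,"wz": 0,"fingers": 0.05},{"x": 0,"y": 0,"z": -0.07,"wx": 0,"wy": 0,"wz": 0,"fingers": 0.05}]'

```text
clock: 21.38
tool_pos: [0.4524, 0.2237, 0.1486]
eef_rot: [0.998, -0.068, -0.003, -0.0]
contact_force: [0.4, 0.3, 0.2]
opening: 0.523
```

```bash
python3 -c "
from h import *
go([.469,-.178,.18],16)
"
```

```text
t 21.375 at [0.4524 0.2237 0.1486] th -7.83 F [0.4 0.3 0.2] open 0.523
  xyz [ 0.0888  0.4946 -0.0399] w [-0.0005  0.0017 -0.1324] rows 6.7
```

apply_moves --series '[{"x": 0,"y": 0.06,"z": -0.02,"wx": 0,"wy": 0.001,"wz": 0,"fingers": 0.3},{"x": 0,"y": 0.07,"z": -0.02,"wx": 0,"wy": 0,"wz": 0,"fingers": 0.3},{"x": 0,"y": 0.07,"z": 0,"wx": 0,"wy": 0,"wz": 0,"fingers": 0.3},{"x": 0,"y": 0,"z": 0,"wx": 0,"wy": 0,"wz": 0,"fingers": 0.3},{"x": 0,"y": 0,"z": 0,"wx": 0,"wy": 0,"wz": 0,"fingers": 0.3}]'

```text
clock: 22.0
tool_pos: [0.4335, 0.0634, 0.1852]
eef_rot: [0.998, -0.066, 0.004, -0.002]
contact_force: [-0.8, 0.3, -0.1]
opening: 0.646
```

```bash
python3 -c "
from h import *
m=camera_model('wrist');im,d=snapshot('wrist');np.savez('w7.npz',im=im,d=d,K=m['camera_matrix'],T=m['world_from_camera']);save('w7',im)
go([.469,-.178,.18],16)
"
```

```text
t 22.05 at [0.4335 0.0633 0.1852] th -7.54 F [-0.6 -1.   0.9] open 0.655
  xyz [0.0835 0.2932 0.0058] w [-0.0009 -0.0029 -0.1308] rows 4.1
```

View pics/w7.png

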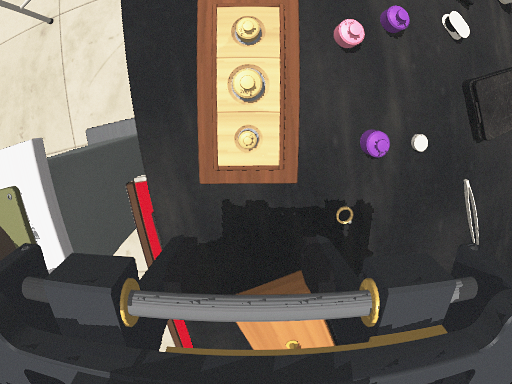

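Run:
```python
from h import *
t=np.load('w7.npz');K,T,d,im=t['K'],t['T'],t['d'],t['im']
v,u=np.indices(d.shape);a=(u-K[0,2])/K[0,0];b=(v-K[1,2])/K[1,1];r=np.hypot(a,b)+1e-9
k=np.tan(r)/r
P=np.stack([a*k*d,-b*k*d,-d],-1)@T[:3,:3].T+T[:3,3]
for n,c in dict(med=(248,30),lar=(247,84),sma=(247,140)).items():
    Q=P[c[1]-18:c[1]+19,c[0]-18:c[0]+19].reshape(-1,3);top=Q[Q[:,2]>np.percentile(Q[:,2],95)]
    print(n,'ztop',np.percentile(Q[:,2],[50,97,99.5]).round(4),top.mean(0).round(4))
h=cv2.cvtColor(im,cv2.COLOR_RGB2HSV)
mk=cv2.inRange(h,(0,60,40),(30,255,255));mk[190:]=0;mk[:,:190]=0;mk[:,305:]=0
mk=cv2.morphologyEx(mk,cv2.MORPH_CLOSE,np.ones((9,9)));mk=cv2.morphologyEx(mk,cv2.MORPH_OPEN,np.ones((5,5)))
cn=max(cv2.findContours(mk,0,1)[0],key=cv2.contourArea)
q=np.array([onz({'camera_matrix':K,'world_from_camera':T},x,y,.006,True)[:2] for x,y in cn[:,0]])
L=q[(cn[:,0,0]<225)&(cn[:,0,1]>5)&(cn[:,0,1]<175)];Rr=q[(cn[:,0,0]>270)&(cn[:,0,1]>5)&(cn[:,0,1]<175)];B=q[(cn[:,0,1]>178)&(cn[:,0,0]>210)&(cn[:,0,0]<290)]
for n,s in (('L',L),('R',Rr),('B',B)):
    l=cv2.fitLine(s.astype(np.float32),cv2.DIST_HUBER,0,1e-4,1e-4).ravel();print(n,len(s),l.round(4),'deg',np.degrees(np.arctan2(l[1],l[0])).round(2))
```

```text
med ztop [0.0175 0.0379 0.0393] [0.4528 0.2178 0.0594]
lar ztop [0.0317 0.0454 0.0462] [0.4451 0.1643 0.0662]
sma ztop [0.0171 0.0324 0.0338] [0.4383 0.111  0.0538]
L 169 [0.129  0.9916 0.3934 0.1887] deg 82.59
R 169 [0.1296 0.9916 0.5009 0.1549] deg 82.55
B 79 [ 0.9912 -0.1327  0.4407  0.0566] deg -7.63
```

apply_moves --series '[{"x": 0.03,"y": 0.068,"z": 0,"wx": 0,"wy": -0.003,"wz": -0.033,"fingers": 0},{"x": 0.022,"y": 0.072,"z": 0,"wx": 0,"wy": 0,"wz": -0.033,"fingers": 0},{"x": 0.015,"y": 0.074,"z": 0,"wx": 0,"wy": 0,"wz": -0.033,"fingers": 0},{"x": 0.005,"y": 0.06,"z": 0,"wx": 0,"wy": 0,"wz": -0.031,"fingers": 0},{"x": 0,"y": 0,"z": 0,"wx": 0,"wy": 0,"wz": 0,"fingers": 0},{"x": 0,"y": 0,"z": 0,"wx": 0,"wy": 0,"wz": 0,"fingers": 0}]'

```text
clock: 22.8
tool_pos: [0.5041, -0.1493, 0.1807]
eef_rot: [0.988, 0.157, -0.001, -0.004]
contact_force: [-0.1, 0.6, -0.4]
opening: 0.497
```

```bash
python3 -c "
from h import *
m=camera_model('wrist');im,d=snapshot('wrist');np.savez('w8.npz',im=im,d=d,K=m['camera_matrix'],T=m['world_from_camera']);save('w8',im)
go([.469,-.178,.12],16)
"
```

```text
t 22.85 at [ 0.5041 -0.1495  0.1808] th 18.11 F [-0.6  0.4  0.4] open 0.5
  xyz [-0.0527  0.0208  0.076 ] w [-0.0023  0.0004  0.0117] rows 1.3
```

View pics/w8.png

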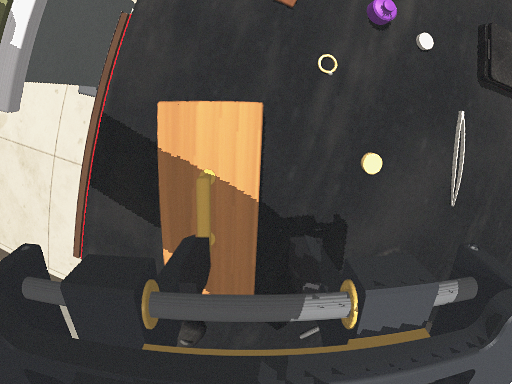

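```bash
python3 -c "
from h import *
t=np.load('w8.npz');m=dict(camera_matrix=t['K'],world_from_camera=t['T'])
for p,z in [((204,180),.084),((204,230),.084),((158,102),.052),((262,102),.052)]: print(p,onz(m,*p,z,True).round(4))
t=np.load('top0.npz');m=dict(camera_matrix=t['K'],world_from_camera=t['T'])
h=cv2.cvtColor(t['im'],cv2.COLOR_RGB2HSV);P=pts(m,t['d'])
k=(P[...,2]>.066)&(P[...,2]<.095)&(abs(P[...,0]-.47)<.06)&(abs(P[...,1]+.18)<.07);Q=P[k];print(len(Q),Q.mean(0),cv2.minAreaRect(Q[:,:2].astype('f4')*1000))
"
```

```text
(204, 180) [ 0.4615 -0.1441  0.084 ]
(204, 230) [ 0.4737 -0.1884  0.084 ]
(158, 102) [ 0.3951 -0.0937  0.052 ]
(262, 102) [ 0.4885 -0.066   0.052 ]
213 [ 0.46925129 -0.17785925  0.08446779] ((469.39361572265625, -178.60035705566406), (11.974493980407715, 75.44705963134766), 15.845000267028809)
```

apply_moves --series '[{"x": -0.0527,"y": 0.0213,"z": 0,"wx": -0.002,"wy": 0,"wz": 0.0117,"fingers": 0},{"x": 0,"y": 0,"z": 0,"wx": 0,"wy": 0,"wz": 0,"fingers": 0},{"x": 0,"y": 0,"z": 0.05,"wx": 0,"wy": 0,"wz": 0,"fingers": 0},{"x": 0,"y": 0,"z": 0,"wx": 0,"wy": 0,"wz": 0,"fingers": 0},{"x": 0,"y": 0,"z": 0,"wx": 0,"wy": 0,"wz": 0,"fingers": 0}]'

```text
clock: 23.48
tool_pos: [0.4716, -0.1694, 0.1408]
eef_rot: [0.989, 0.146, 0.0, -0.002]
contact_force: [-0.2, -0.5, 0.5]
opening: 0.499
```

```bash
python3 -c "
from h import *
go([.4695,-.1786,.1],15.9)
"
```

```text
t 23.475 at [ 0.4716 -0.1694  0.1408] th 16.78 F [-0.2 -0.5  0.5] open 0.499
  xyz [-0.0059  0.0105  0.0509] w [-0.0013 -0.0002  0.0049] rows 0.7
```

apply_moves --series '[{"x": -0.0059,"y": 0.0105,"z": 0.025,"wx": -0.001,"wy": 0,"wz": 0.0049,"fingers": 0},{"x": 0,"y": 0,"z": 0.025,"wx": 0,"wy": 0,"wz": 0,"fingers": 0},{"x": 0,"y": 0,"z": 0,"wx": 0,"wy": 0,"wz": 0,"fingers": 0}]'

```text
clock: 23.85
tool_pos: [0.4733, -0.1774, 0.1034]
eef_rot: [0.99, 0.14, 0.003, 0.001]
contact_force: [0.1, 0.1, -0.3]
opening: 0.5
```

```bash
python3 -c "
from h import *
go([.4695,-.1786,.06],15.9)
"
```

```text
t 23.85 at [ 0.4733 -0.1774  0.1034] th 16.12 F [ 0.1  0.1 -0.3] open 0.5
  xyz [-0.0053  0.0001  0.0543] w [ 0.0006 -0.0022  0.0012] rows 0.7
```

apply_moves --series '[{"x": -0.0053,"y": 0,"z": 0.027,"wx": 0.0006,"wy": -0.0022,"wz": 0.0012,"fingers": 0},{"x": -0.001,"y": 0,"z": 0.02,"wx": 0,"wy": 0,"wz": 0,"fingers": 0},{"x": 0,"y": 0,"z": 0,"wx": 0,"wy": 0,"wz": 0,"fingers": 0}]'

```text
clock: 24.22
tool_pos: [0.4721, -0.1788, 0.0692]
eef_rot: [0.99, 0.139, 0.003, 0.002]
contact_force: [0.9, 0.1, 0.3]
opening: 0.502
```

```bash
python3 -c "
from h import *
go([.4695,-.1786,.06],15.9)
"
```

```text
t 24.225 at [ 0.4721 -0.1788  0.0692] th 16.02 F [0.9 0.1 0.3] open 0.502
  xyz [-0.0031 -0.0012  0.0114] w [ 0.0013 -0.0018  0.0007] rows 0.2
```

apply_moves --series '[{"x": -0.0031,"y": 0,"z": 0.0114,"wx": 0.0013,"wy": -0.0018,"wz": 0,"fingers": 0},{"x": 0,"y": 0,"z": 0,"wx": 0,"wy": 0,"wz": 0,"fingers": 0},{"x": 0,"y": 0,"z": 0,"wx": 0,"wy": 0,"wz": 0,"fingers": -1},{"x": 0,"y": 0,"z": 0,"wx": 0,"wy": 0,"wz": 0,"fingers": -1},{"x": 0,"y": 0,"z": 0,"wx": 0,"wy": 0,"wz": 0,"fingers": -1},{"x": 0,"y": 0,"z": 0,"wx": 0,"wy": 0,"wz": 0,"fingers": -1},{"x": 0,"y": 0,"z": 0,"wx": 0,"wy": 0,"wz": 0,"fingers": -1},{"x": 0,"y": 0,"z": 0,"wx": 0,"wy": 0,"wz": 0,"fingers": -1}]' --force 50

```text
clock: 25.22
tool_pos: [0.4708, -0.1799, 0.0621]
eef_rot: [0.99, 0.14, 0.001, 0.001]
contact_force: [-1.1, 0.0, -0.1]
opening: 0.125
```

```bash
python3 -c "
from h import *
go([.4695,-.1786,.15],15.9)
"
```

```text
t 25.225 at [ 0.4708 -0.1799  0.0621] th 16.04 F [-1.1  0.  -0.1] open 0.125
  xyz [-0.0009 -0.0018 -0.1099] w [ 0.0006 -0.0007  0.0008] rows 1.5
```

apply_moves --series '[{"x": 0,"y": 0,"z": -0.02,"wx": 0,"wy": 0,"wz": 0,"fingers": -1},{"x": 0,"y": 0,"z": -0.04,"wx": 0,"wy": 0,"wz": 0,"fingers": -1},{"x": 0,"y": 0,"z": -0.04,"wx": 0,"wy": 0,"wz": 0,"fingers": -1},{"x": 0,"y": 0,"z": -0.02,"wx": 0,"wy": 0,"wz": 0,"fingers": -1},{"x": 0,"y": 0,"z": 0,"wx": 0,"wy": 0,"wz": 0,"fingers": -1}]'

```text
clock: 25.85
tool_pos: [0.4698, -0.1782, 0.159]
eef_rot: [0.99, 0.14, -0.0, -0.001]
contact_force: [0.0, -0.3, -4.3]
opening: 0.126
```

```bash
python3 -c "
from h import *
go([.4464,.1656,.16],-7.5)
plan([.4464,.1656,.16],-7.5,n=10,step=.04,turn=2.7)
"
```

```text
t 25.85 at [ 0.4698 -0.1782  0.159 ] th 16.12 F [ 0.  -0.3 -4.3] open 0.126
  xyz [ 0.0912 -0.421  -0.0006] w [-0.0005  0.0003  0.1312] rows 5.7
t 25.85 at [ 0.4698 -0.1782  0.159 ] th 16.12 tilt 0.1 F [ 0.  -0.3 -4.3] open 0.126
x 0.0106 y -0.0489 z -0.0001 wz 0.0150
x 0.0083 y -0.0493 z -0.0001 wz 0.0150
x 0.0059 y -0.0496 z -0.0001 wz 0.0150
x 0.0036 y -0.0499 z -0.0001 wz 0.0150
x 0.0012 y -0.0500 z -0.0001 wz 0.0150
x -0.0011 y -0.0500 z -0.0001 wz 0.0150
x -0.0035 y -0.0499 z -0.0001 wz 0.0150
x -0.0058 y -0.0497 z -0.0001 wz 0.0150
x -0.0050 y -0.0304 z -0.0001 wz 0.0112
```

apply_moves --series '[{"x": 0.007,"y": -0.025,"z": 0,"wx": 0,"wy": 0,"wz": 0.015,"fingers": -1},{"x": 0.008,"y": -0.049,"z": 0,"wx": 0,"wy": 0,"wz": 0.015,"fingers": -1},{"x": 0.006,"y": -0.05,"z": 0,"wx": 0,"wy": 0,"wz": 0.015,"fingers": -1},{"x": 0.0035,"y": -0.05,"z": 0,"wx": 0,"wy": 0,"wz": 0.015,"fingers": -1},{"x": 0.001,"y": -0.05,"z": 0,"wx": 0,"wy": 0,"wz": 0.015,"fingers": -1},{"x": -0.001,"y": -0.05,"z": 0,"wx": 0,"wy": 0,"wz": 0.015,"fingers": -1},{"x": -0.0035,"y": -0.05,"z": 0,"wx": 0,"wy": 0,"wz": 0.015,"fingers": -1},{"x": -0.003,"y": -0.025,"z": 0,"wx": 0,"wy": 0,"wz": 0.008,"fingers": -1}]'

```text
clock: 26.85
tool_pos: [0.4497, 0.1097, 0.1514]
eef_rot: [0.999, -0.044, -0.006, 0.001]
contact_force: [0.7, -0.3, -3.3]
opening: 0.125
```

```bash
python3 -c "
from h import *
go([.4464,.1656,.16],-7.5)
"
```

```text
t 26.85 at [0.4497 0.1097 0.1514] th -5.05 F [ 0.7 -0.3 -3.3] open 0.125
  xyz [-0.0104 -0.0692 -0.0107] w [0.0008 0.0035 0.0136] rows 0.9
```

apply_moves --series '[{"x": -0.006,"y": -0.045,"z": -0.006,"wx": 0.001,"wy": 0.003,"wz": 0.008,"fingers": -1},{"x": -0.003,"y": -0.015,"z": -0.004,"wx": 0,"wy": 0,"wz": 0.004,"fingers": -1},{"x": 0,"y": 0,"z": 0,"wx": 0,"wy": 0,"wz": 0,"fingers": -1},{"x": 0,"y": 0,"z": 0,"wx": 0,"wy": 0,"wz": 0,"fingers": -1}]'

```text
clock: 27.35
tool_pos: [0.4444, 0.1612, 0.1555]
eef_rot: [0.998, -0.061, -0.004, 0.001]
contact_force: [0.8, -0.4, -3.2]
opening: 0.127
```

```bash
python3 -c "
from h import *
go([.4464,.1656,.14],-7.5)
"
```

```text
t 27.35 at [0.4444 0.1612 0.1555] th -6.98 F [ 0.8 -0.4 -3.2] open 0.127
  xyz [ 0.002  -0.0058  0.0194] w [0.001  0.0024 0.0029] rows 0.3
```

apply_moves --series '[{"x": 0.002,"y": -0.0058,"z": 0.01,"wx": 0.001,"wy": 0.0024,"wz": 0.003,"fingers": -1},{"x": 0,"y": 0,"z": 0.01,"wx": 0,"wy": 0,"wz": 0,"fingers": -1},{"x": 0,"y": 0,"z": 0,"wx": 0,"wy": 0,"wz": 0,"fingers": -1}]'

```text
clock: 27.72
tool_pos: [0.4466, 0.1637, 0.1378]
eef_rot: [0.998, -0.068, -0.0, 0.0]
contact_force: [-0.3, -0.3, -2.6]
opening: 0.126
```

```bash
python3 -c "
from h import *
m=camera_model('wrist');im,d=snapshot('wrist');np.savez('w9.npz',im=im,d=d,K=m['camera_matrix'],T=m['world_from_camera']);save('w9',im)
go([.4464,.1656,.125],-7.5)
"
```

```text
t 27.775 at [0.4468 0.1638 0.138 ] th -7.75 F [-0.4  0.  -3.5] open 0.126
  xyz [-0.0008 -0.0022  0.0163] w [ 0.0003 -0.0001 -0.0014] rows 0.2
```

View pics/w9.png

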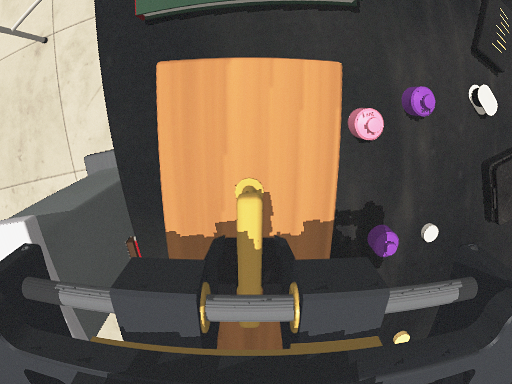

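```bash
python3 -c "
from h import *
t=np.load('w9.npz');m=dict(camera_matrix=t['K'],world_from_camera=t['T'])
z=.138-.0621+.052
a,b=onz(m,157,62,z,True),onz(m,342,62,z,True)
print(a,b,np.linalg.norm(a-b),np.degrees(np.arctan2(*(b-a)[1::-1])))
ph=np.radians(-7.6);print('centre',(a+b)/2-.104*np.array([-np.sin(ph),np.cos(ph),0]))
"
```

```text
[0.41151986 0.27328467 0.1279    ] [0.50853958 0.26017177 0.1279    ] 0.09790186167024229 -7.697284483706776
centre [0.44627506 0.1636418  0.1279    ]
```

apply_moves --series '[{"x": 0,"y": -0.003,"z": 0.012,"wx": 0,"wy": 0,"wz": -0.001,"fingers": -1},{"x": 0,"y": 0,"z": 0.01,"wx": 0,"wy": 0,"wz": 0,"fingers": -1},{"x": 0,"y": 0,"z": 0,"wx": 0,"wy": 0,"wz": 0,"fingers": -1}]'

```text
clock: 28.15
tool_pos: [0.4474, 0.1661, 0.1193]
eef_rot: [0.998, -0.066, 0.0, 0.0]
contact_force: [0.2, 0.3, -3.8]
opening: 0.13
```

```bash
python3 -c "
from h import *
go([.4466,.1662,.1],-7.5)
"
```

```text
t 28.15 at [0.4474 0.1661 0.1193] th -7.57 F [ 0.2  0.3 -3.8] open 0.13
  xyz [-0.001   0.0001  0.0241] w [ 0.0002 -0.0002 -0.0004] rows 0.3
```

apply_moves --series '[{"x": -0.001,"y": 0,"z": 0.012,"wx": 0,"wy": 0,"wz": 0,"fingers": -1},{"x": -0.001,"y": 0,"z": 0.012,"wx": 0,"wy": 0,"wz": 0,"fingers": -1},{"x": 0,"y": 0,"z": 0,"wx": 0,"wy": 0,"wz": 0,"fingers": -1}]'

```text
clock: 28.52
tool_pos: [0.4458, 0.1664, 0.0987]
eef_rot: [0.998, -0.066, 0.0, 0.0]
contact_force: [0.3, -0.1, -3.0]
opening: 0.127
```

```bash
python3 -c "
from h import *
go([.4466,.1662,.085],-7.5)
"
```

```text
t 28.525 at [0.4458 0.1664 0.0987] th -7.57 F [ 0.3 -0.1 -3. ] open 0.127
  xyz [0.001  0.     0.0171] w [ 0.0003 -0.0002 -0.0004] rows 0.2
```

apply_moves --series '[{"x": 0.0005,"y": 0,"z": 0.012,"wx": 0,"wy": 0,"wz": 0,"fingers": -1},{"x": 0,"y": 0,"z": 0.01,"wx": 0,"wy": 0,"wz": 0,"fingers": -1},{"x": 0,"y": 0,"z": 0,"wx": 0,"wy": 0,"wz": 0,"fingers": -1}]'

```text
clock: 28.9
tool_pos: [0.4465, 0.1662, 0.0798]
eef_rot: [0.998, -0.066, 0.001, 0.0]
contact_force: [-0.5, 0.3, -3.1]
opening: 0.127
```

```bash
python3 -c "
from h import *
go([.4466,.1662,.07],-7.5)
"
```

```text
t 28.9 at [0.4465 0.1662 0.0798] th -7.58 F [-0.5  0.3 -3.1] open 0.127
  xyz [0.0001 0.     0.0123] w [ 0.0002 -0.0004 -0.0004] rows 0.2
```

apply_moves --series '[{"x": 0,"y": 0,"z": 0.009,"wx": 0,"wy": 0,"wz": 0,"fingers": -1},{"x": 0,"y": 0,"z": 0.004,"wx": 0,"wy": 0,"wz": 0,"fingers": -1},{"x": 0,"y": 0,"z": 0.002,"wx": 0,"wy": 0,"wz": 0,"fingers": -1},{"x": 0,"y": 0,"z": 0,"wx": 0,"wy": 0,"wz": 0,"fingers": -1}]'

```text
clock: 29.4
tool_pos: [0.4469, 0.1663, 0.0682]
eef_rot: [0.998, -0.066, 0.001, -0.0]
contact_force: [0.9, -0.7, -4.5]
opening: 0.125
```

```bash
python3 -c "
from h import *
go([.4466,.1662,.068],-7.5)
"
```

```text
t 29.4 at [0.4469 0.1663 0.0682] th -7.62 F [ 0.9 -0.7 -4.5] open 0.125
  xyz [-0.0003  0.0001  0.0003] w [-0.0002 -0.0007 -0.0006] rows 0.0
```

apply_moves --series '[{"x": 0,"y": 0,"z": 0.0015,"wx": 0,"wy": -0.0005,"wz": 0,"fingers": -1},{"x": 0,"y": 0,"z": 0.0015,"wx": 0,"wy": 0,"wz": 0,"fingers": -1},{"x": 0,"y": 0,"z": 0,"wx": 0,"wy": 0,"wz": 0,"fingers": -1}]'

```text
clock: 29.78
tool_pos: [0.447, 0.1663, 0.0683]
eef_rot: [0.998, -0.067, 0.001, -0.002]
contact_force: [0.2, -0.5, -3.1]
opening: 0.128
```

apply_moves --series '[{"x": 0,"y": 0,"z": 0.004,"wx": 0,"wy": 0,"wz": 0,"fingers": -1},{"x": 0,"y": 0,"z": 0.002,"wx": 0,"wy": 0,"wz": 0,"fingers": -1},{"x": 0,"y": 0,"z": 0,"wx": 0,"wy": 0,"wz": 0,"fingers": -1}]'

```text
clock: 30.15
tool_pos: [0.4472, 0.1664, 0.0684]
eef_rot: [0.998, -0.068, 0.003, -0.004]
contact_force: [-0.5, -0.6, -3.3]
opening: 0.124
```

apply_moves --series '[{"x": 0,"y": 0,"z": 0,"wx": 0,"wy": 0,"wz": 0,"fingers": -0.3},{"x": 0,"y": 0,"z": 0,"wx": 0,"wy": 0,"wz": 0,"fingers": -0.2},{"x": 0,"y": 0,"z": 0,"wx": 0,"wy": 0,"wz": 0,"fingers": -0.2},{"x": 0,"y": 0,"z": -0.02,"wx": 0,"wy": 0,"wz": 0,"fingers": -0.2},{"x": 0,"y": 0,"z": -0.05,"wx": 0,"wy": 0,"wz": 0,"fingers": -0.2},{"x": 0,"y": 0,"z": -0.06,"wx": 0,"wy": 0,"wz": 0,"fingers": -0.2},{"x": 0,"y": 0.03,"z": -0.05,"wx": 0,"wy": 0,"wz": 0,"fingers": -0.2}]'

```text
clock: 31.02
tool_pos: [0.4425, 0.1425, 0.2123]
eef_rot: [0.998, -0.066, -0.0, -0.003]
contact_force: [0.4, -0.0, 0.3]
opening: 0.401
```

apply_moves --series '[{"x": 0,"y": 0.07,"z": -0.01,"wx": 0,"wy": 0,"wz": 0,"fingers": -0.2},{"x": 0,"y": 0.075,"z": 0,"wx": 0,"wy": 0,"wz": 0,"fingers": -0.2},{"x": 0,"y": 0.075,"z": 0,"wx": 0,"wy": 0,"wz": 0,"fingers": -0.2},{"x": 0,"y": 0.05,"z": 0,"wx": 0,"wy": 0,"wz": 0,"fingers": -0.2},{"x": 0,"y": 0,"z": 0,"wx": 0,"wy": 0,"wz": 0,"fingers": -0.2},{"x": 0,"y": 0,"z": 0,"wx": 0,"wy": 0,"wz": 0,"fingers": -0.2}]'

```text
clock: 31.78
tool_pos: [0.4166, -0.0777, 0.222]
eef_rot: [0.998, -0.065, 0.004, -0.003]
contact_force: [0.6, 0.8, 0.6]
opening: 0.398
```

Run:
```python
from h import *
s=get_state();print(s['clock'],s['tool_pos'],s['contact_force'])
m=camera_model('wrist');im,d=snapshot('wrist');save('w10',im)
T,K=m['world_from_camera'],m['camera_matrix']
v,u=np.indices(d.shape);a=(u-K[0,2])/K[0,0];b=(v-K[1,2])/K[1,1];r=np.hypot(a,b)+1e-9;k=np.tan(r)/r
for n,P,col in (('wrist',np.stack([a*k*d,-b*k*d,-d],-1)@T[:3,:3].T+T[:3,3],im),):
    h=cv2.cvtColor(col,cv2.COLOR_RGB2HSV)
    mk=(P[...,2]>.05)&(P[...,2]<.066)&(P[...,1]>.04)&(abs(P[...,0]-.45)<.12)&(h[...,1]>60)&(d>0)
    Q=P[mk];c=np.linalg.lstsq(np.c_[Q[:,:2]-Q[:,:2].mean(0),np.ones(len(Q))],Q[:,2],rcond=None)[0]
    print(n,len(Q),'ztop',np.median(Q[:,2]),'slope',c[:2],cv2.minAreaRect(Q[:,:2].astype('f4')*1000))
sc,dd=snapshot('scene');save('s10',sc)
```

```text
31.775 [ 0.41663594 -0.07769509  0.22195685] [0.60950803 0.80986632 0.62366636]
wrist 4719 ztop 0.05819127796941542 slope [0.00190363 0.01612612] ((436.0111389160156, 91.88966369628906), (57.51548767089844, 100.7406997680664), 81.95506286621094)
```

View pics/w10.png

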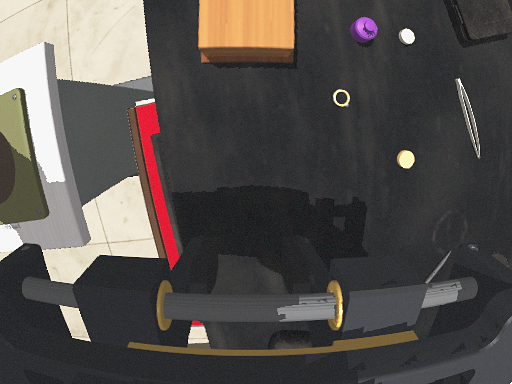

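Run:
```python
from h import *
for n in('scene','top'):
    m=camera_model(n);im,d=snapshot(n);save(n+'11',im);P=pts(m,d);h=cv2.cvtColor(im,cv2.COLOR_RGB2HSV)
    mk=(P[...,2]>.053)&(P[...,2]<.063)&(abs(P[...,0]-.4466)<.1)&(abs(P[...,1]-.167)<.15)&(h[...,1]>60)&(d>0)
    mk=cv2.morphologyEx(mk.astype('u1'),cv2.MORPH_OPEN,np.ones((3,3)))>0
    Q=P[mk];print(n,len(Q))
    if len(Q)<50: continue
    c=np.linalg.lstsq(np.c_[Q[:,:2]-Q[:,:2].mean(0),np.ones(len(Q))],Q[:,2],rcond=None)[0]
    print(np.median(Q[:,2]),'slope',c[:2].round(4),cv2.minAreaRect(Q[:,:2].astype('f4')*1000))
```

```text
scene 3499
0.05849337769858365 slope [ 0.005  -0.0012] ((444.8105163574219, 167.10667419433594), (208.14112854003906, 102.40921783447266), 82.29912567138672)
top 4472
0.059114336187092775 slope [0.0004 0.0005] ((446.1217346191406, 167.25674438476562), (207.9335174560547, 100.10380554199219), 82.07926940917969)
```

View pics/scene11.png

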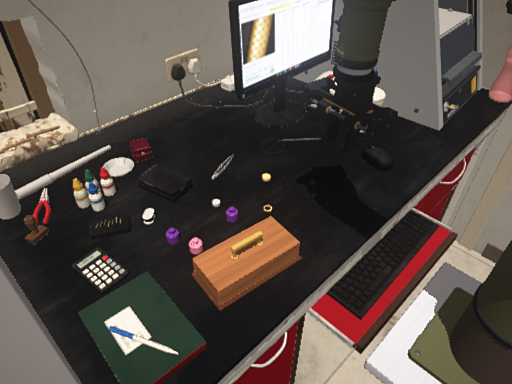

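The cover's top is at 58–59 mm (expected 58 mm) and level. Its centre is at about (0.446, 0.167) and its long side lies at 82.1–82.3° against the stand's 82.5°. The discs have not moved and the arm is clear, so I'm handing in.

```bash
python3 -c "
from plant import *
print(finish_job())"
```

```text
the job is handed in; nothing more can be done
None
```

All three brass weights are in their own pockets, the cover is seated on the plinth, and I handed the job in at about 32 s. No verdict was reported, so the results below are my own measurements.

- **Weights:** before the cover went on, the knob tops were at 38 mm (medium), 45 mm (large) and 33 mm (small). Those are the heights expected with each weight fully down.
- **Cover:** the top camera put its top at 59 mm (58 mm expected), level within 0.001 rad. It was about 1 mm from the stand's centre and in line within about 0.01 rad.
- **Sample discs and look-alikes:** I did not touch the discs, and in the last picture they and the purple and pink look-alikes were still in place. The arm was clear of everything.

**Checks that were unclear or disagreed:**
- **Cover slope:** the wrist camera's partial view showed about 0.016 rad, against 0.005 (scene) and 0.001 (top). I put that down to calibration at the edge of its view.
- **Seating force:** the force reading did not clearly show the cover touching down. I judged it seated because its height stopped changing.
- **Small weight:** I released it about 2 mm off-centre after the arm drifted. The pictures and its knob height afterwards showed it had settled properly.

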